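Snug the adjustable wrench on the port nut and turn it home

ROBOT

A 7-joint arm with a two-finger parallel gripper is mounted at the origin on the work surface. World frame = base frame: x ahead of the robot, y to its left, z up, the work surface at z = 0. Lengths are in m, angles in rad, forces in N, time in s.
With the tool pointing down it reaches from about 0.4 to 0.875 m from the base axis. Payload 4.4 kg.
Tool frame: the origin (TCP) lies between the finger pads; the fingertips stand 22 mm ahead of it and the grasp point (between the pads) lies 3 mm ahead of it; z points along the fingers, y is the direction in which the jaws open and shut (so a half turn about z gives the same grasp; the last joint's range is limited). The gripper opens to 85 mm and grips with 20 to 120 N. Pads are 22 mm wide; open, the fingers measure 114 mm over their backs; the gripper's body (76 mm by 85 mm) begins 54 mm behind the grasp point. The pads swing forward as they close: fully open they stand 13 mm farther back than shut.
Start: joints at [1.208, 0.628, 0.038, 1.517, -0.027, 0.996, -0.02], TCP at [0.19, -0.622, 0.253] pointing down, gripper open.
Joint ranges: [-3.06, 3.06], [-0.37, 2.12], [-1.25, 1.32], [0.18, 2.47], [-1.1, 4.24], [0.23, 1.98], [-2.94, 2.94]. Speed limits (rad/s): [2.57, 2.57, 3.14, 3.14, 3.14, 3.14, 3.14].

INTERFACE

Orientations are given as [roll, pitch, yaw] about the fixed x, y, z axes, in that order (R = Rz(yaw) Ry(pitch) Rx(roll)).
In Python, from cell import ctrl, viewer gives the robot as it stands.
- The arm moves only by the tool jog_arm, never from a script. Its argument "plan" is one flat list of numbers, 4 for each row, row after row: the shift along the tool's x, y, z in m, then the turn about the tool's z in rad. In form: [x, y, z, spin, x, y, z, spin, ...]. A call has 1 to 5 rows; each row shifts and turns the commanded pose from where the row before left it, along the tool's axes as they then stand; what a row does not reach is not made up. A row lasts 1/10 s, in which the tool goes at most 50 mm and 8.59 degrees, less where a joint would pass 70% of its speed; a pose out of reach is approached as far as the arm can. A call is refused whole if a number of a shift passes 0.05 or a number of a turn 0.15, either way. A call with a gripper value outside its range is refused whole. "grip" is the gripper command: -1 is shut, 1 is fully open, values between are in proportion, set as the call begins (left out, the last holds). The fingers move at their own pace and stop on an object; "newtons" is the grip in N (left out, the last holds). Time passes only in rows, so rows that do not move let the fingers close. It gives the time, the measured TCP pose, the force and the opening at its end, in the units of the state.
- ctrl.read_state(): the state, without advancing time (a new reading comes with each control period).
- viewer.grab_frame(name): name is "scene" or "top" or "wrist"; returns a dict with "color" (384x512x3 uint8, blue, green, red), "fovy" (degrees; the focal length in pixels is half the picture's height over the tangent of half this angle, whatever the lens; pixels are square), "cx", "cy" (the principal point, pixels), "world_from_camera" (4x4, takes a point from camera to world coordinates); the wrist camera has in their place "T_tool_cam" (4x4, takes a point from camera to tool coordinates, whose origin is the TCP and whose axes are the flange's). Camera axes: x right, y down, z forward; pixel columns grow to the right and rows downward; lengths in m; the calibration is good to about 2 mm. A picture is of the moment at which its call begins: read the wrist's pose just before it. There is no depth.
- ctrl.job_done(): hands the job in, once; it reports no verdict.
The state is a dict: "time": time; "joint_pos": joint angles; "qvel": joint speeds; "joint_torque": joint torques, N m; "eef_pos": TCP position; "orientation": TCP orientation; "force": force on the tool from outside, world axes, zero at the start; "wrist_torque": the same for the moment, N m; "width": finger opening in m.
Only numpy, scipy, OpenCV 4.12 (cv2) and the standard library are available. Lean on these libraries where they do the work, as an engineer would, in place of code of your own. Each camera call takes 0.05 s, during which the arm holds its last target.

TASK

The adjustable wrench lies around the brass nut of the cabinet's service port with its jaw too wide: without lifting it off, feel for its worm and roll it with light finger pressure until the jaw sits snug on the nut. Only then swing the wrench by its handle clockwise (seen from above) until the nut comes up against its stop and no harder, with the white stripe under the red pointer; turn the nut only with the wrench. Leave the wrench on the nut, jaw snug, let go, and leave the lab ware where it is.

Things in the scene. Friction and masses are not known exactly. Their poses are not given: they have to be found in the camera images.
- nut_top (a point): Centre of the top face of the brass hexagon nut, on its vertical axis. Nut 30 mm across flats (34.6 across corners), 22 mm high, standing on a fixed flat metal panel, 240 x 290 mm, whose top is 4 to 12 mm above the worktop and differs from start to start. A brass spigot 19 mm across rises through the nut to 28 mm above this point.
- nut (a joint): Turn of the nut, rad, growing clockwise seen from above. Starts at 0; hard stop at 0.70 (white stripe under red pointer). Needs about 0.25 N m to turn (1 to 3 N at the handle point) and stays where it is left. At the stop, pushing there with more than about 7 N begins to spread the jaw.
- mouth (a point): Middle of the wrench's mouth, 7.5 mm above the panel, near the nut's axis while the wrench is on it. Axes: -x along the handle, +y to the fixed jaw, z up; jaw faces parallel to x. The dark steel wrench is loose (about 0.46 kg) and lies flat on the panel; head 15 mm thick, 64 mm wide. Two small bright lugs flank the worm, 19 mm to either side, 2.6 mm lower than its top.
- worm_slot (a point): Worm's middle, seen from above, at the level of the head's top face (15 mm above the panel); 46 mm from the mouth towards the handle, 6 mm to the side away from the fixed jaw. Axes as the wrench's. The worm is a bright ridged roller, 17 mm across, 22 mm long, axis along y. Its worn carriage stands at any height, rigidly: its top is 2.8 to 10.8 mm above this point; feel for it. Over 28 N spoils it.
- worm (a joint): Turn of the worm, rad; 2 pi closes the jaw 6 mm. A fingertip pressed down on it with 8 to 14 N and dragged towards the nut (wrench +x) closes the jaw, -x opens it: 13 mm of drag is at most 1.5 rad, so it takes several strokes. The drag takes about 7 N at the knurled rim. Stays where it is left; starts at 2.2 to 4.2.
- jaw (a joint): Travel of the sliding jaw towards the fixed jaw, m. The gap between the jaws is 0.036 minus this, so about 0.006 is snug on the nut; then it will go no farther. Moved only by the worm; 12 mm thick, it stands 1 to 9 mm higher than the fixed jaw's underside, as the worm does.
- handle (a point): Point on the handle's centre line, 165 mm from the mouth, 7.5 mm above the panel. Axes as the wrench's. The handle is a bar 24 mm wide, 12 mm thick (from 1.5 to 13.5 mm above the panel), running from 74 to 190 mm from the mouth, with a round end 32 mm across.
- tube_rack: Blue tube rack, 100 x 190 mm, 72 mm high, origin under its centre. Bystander.
- well_rack: Yellow well rack, 85 x 125 x 28 mm, origin under its centre. Bystander.
- sample_jar: Amber jar with white lid, 64 mm across, 75 mm high, origin under its centre. Bystander.
- dish: Clear dish 88 mm across, 14 mm high, origin under its centre. Bystander.

How it is judged:
On the way, in this order (a step that is already met when the one before it is completed fails the run):
1. the jaw is snug on the nut (within 0.8 mm) before the nut is turned (value of joint jaw above 0.0052 m and value of joint nut below 0.12 rad and horizontal distance between mouth and nut_top below 0.006 m), for 0.2 s.
2. the nut is turned to its stop with the jaw on it (value of joint nut above 0.63 rad and value of joint jaw above 0.0045 m and horizontal distance between mouth and nut_top below 0.006 m), for 0.2 s.
At the end, for the whole second after the job is handed in: The nut is within 0.07 rad of its stop, the wrench lies at rest flat around the nut (mouth within 6 mm of the nut's axis) with its jaw within 1.5 mm of snug, and the robot has let go (all of step 2 and z of mouth in the frame of nut_top below -0.01 m and angular speed of wrench below 0.05 rad/s); the robot touches nothing.
It fails at once if the worm is pressed with more than 28 N (contact force between any of the fingers, the arm and worm above 28 N).
It fails at once if the jaw stands more than 1.5 mm from snug once the nut is turned (turned loose, or forced open at the stop) (value of joint nut above 0.15 rad and value of joint jaw below 0.0045 m).
It fails at once if the robot touches the nut itself (over 3 N) (contact force between any of the fingers, the arm and nut above 3 N).
It fails at once if the wrench is lifted off (z of mouth in the frame of nut_top above -0.004 m).
It fails at once if lab ware is moved more than 15 mm (distance of any of tube_rack, well_rack, sample_jar, dish from where it was at the start of the episode above 0.015 m).
It also fails if it takes over 72 s, if anything falls off the work surface, if the arm or the gripper's body presses on something with over 40 N, if the wrist force passes 120 N, or if a joint passes its speed limit or range.

## Working session

There is one attempt and no reset: what is moved stays moved. The work goes in short steps, Python scripts to look and compute and a tool call to move; the robot and the scene stay as the last step left them, time stands still between calls to the robot, and variables do not carry over. Pictures are saved under pics/ and viewed, and the job is handed in when it is done.

Besides the shell and the picture viewer there is one more tool, called after "Request:" as name(argument=value, ...) on one line, values as JSON. jog_arm: Moves the arm, as the interface text tells. Its arguments: {"type":"object","properties":{"plan":{"type":"array"},"grip":{"type":"number"},"newtons":{"type":"number"}},"required":["plan"]}

```bash
ls; mkdir -p pics; cat > h.py <<'E'
import numpy as np,cv2
from cell import ctrl,viewer
from scipy.spatial.transform import Rotation as R
def T_tool(s):
    T=np.eye(4);T[:3,:3]=R.from_euler('xyz',s['orientation']).as_matrix();T[:3,3]=s['eef_pos'];return T
def grab(name,fn=None):
    s=ctrl.read_state();f=viewer.grab_frame(name)
    f['W']=T_tool(s)@np.array(f['T_tool_cam']) if name=='wrist' else np.array(f['world_from_camera'])
    f['f']=192/np.tan(np.radians(f['fovy'])/2)
    if fn: cv2.imwrite('pics/'+fn,f['color'])
    return f
def ray(f,u,v,z):
    W=f['W'];d=W[:3,:3]@np.array([(u-f['cx'])/f['f'],(v-f['cy'])/f['f'],1]);o=W[:3,3]
    return o+d*(z-o[2])/d[2]
def proj(f,p):
    c=np.linalg.inv(f['W'])@np.append(p,1);return f['f']*c[0]/c[2]+f['cx'],f['f']*c[1]/c[2]+f['cy']
E
python3 - <<'E'
from h import *
s=ctrl.read_state();print(s)
for n in('scene','top','wrist'):
    f=grab(n,n+'0.png');print(n,f['fovy'],f['cx'],f['cy'],f['W'].round(3).tolist())
E
```

```text
pics
{'time': 0.0, 'joint_pos': array([ 1.20819133,  0.62933697,  0.0384451 ,  1.51838991, -0.02701171,
        0.99629354, -0.0200097 ]), 'qvel': array([-1.45956911e-03,  1.13942413e-03, -1.06577071e-03, -4.40340041e-04,
        1.60066593e-03,  1.16870873e-03,  4.75267452e-05]), 'joint_torque': array([ 3.68705187e-04, -5.63404763e+01,  1.22640342e+00, -1.93445385e+01,
        1.10383920e-02,  1.05005750e-02, -3.19934850e-05]), 'eef_pos': array([ 0.1899588 , -0.62100334,  0.25238804]), 'orientation': array([-3.13968298e+00,  1.72677608e-05,  2.96785892e-01]), 'force': array([0.21107436, 0.1795986 , 0.4435926 ]), 'wrist_torque': array([ 0.01644613, -0.02377091, -0.0006298 ]), 'width': 0.08558219197230922}
scene 53.20850683633658 263.2224695345398 194.02661137745125 [[0.273, 0.642, -0.717, 1.284], [0.962, -0.184, 0.202, -0.229], [-0.002, -0.745, -0.668, 0.774], [0.0, 0.0, 0.0, 1.0]]
top 53.1172483801767 250.83798978071158 182.57800853248153 [[0.003, -0.984, 0.178, 0.321], [-1.0, -0.004, -0.001, -0.017], [0.001, -0.178, -0.984, 1.254], [0.0, 0.0, 0.0, 1.0]]
wrist 63.53917873487197 256.7223990273159 196.3286694146195 [[0.292, -0.913, -0.285, 0.264], [-0.956, -0.279, -0.086, -0.599], [-0.001, 0.297, -0.955, 0.373], [0.0, 0.0, 0.0, 1.0]]
```

View pics/scene0.png

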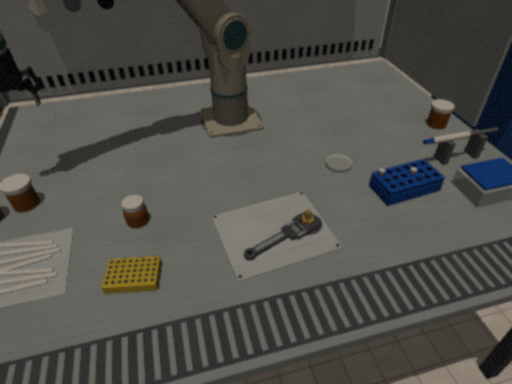

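View pics/top0.png

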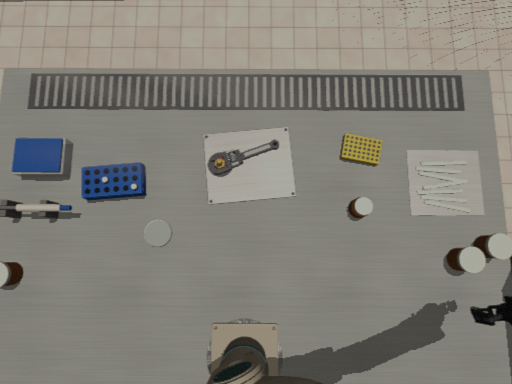

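View pics/wrist0.png

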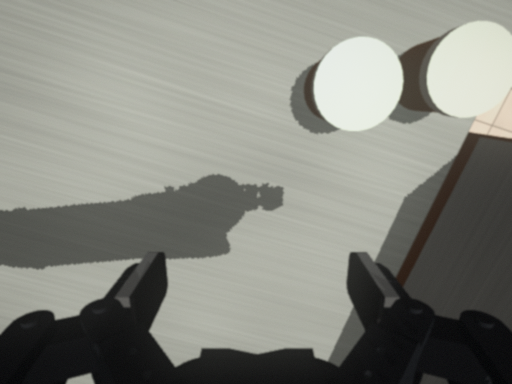

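```bash
python3 - <<'E'
from h import *
f=grab('top');
for n,u,v,z in(('spig',219,161,.05),('hend',275,145,.02),('c1',207,136,.008),('c2',286,129,.008),('c3',293,194,.008),('c4',211,201,.008),('worm',236,157,.025)):
    print(n,ray(f,u,v,z).round(3))
im=cv2.resize(f['color'][110:220,190:310],None,fx=6,fy=5.4,interpolation=cv2.INTER_CUBIC);cv2.imwrite('pics/t1.png',im)
f=grab('scene');im=cv2.resize(f['color'][190:280,210:340],None,fx=6,fy=6,interpolation=cv2.INTER_CUBIC);cv2.imwrite('pics/s1.png',im)
E
```

```text
spig [0.609 0.085 0.05 ]
hend [ 0.671 -0.098  0.02 ]
c1 [0.705 0.13  0.008]
c2 [ 0.731 -0.136  0.008]
c3 [ 0.509 -0.156  0.008]
c4 [0.485 0.112 0.008]
worm [0.629 0.031 0.025]
```

View pics/t1.png

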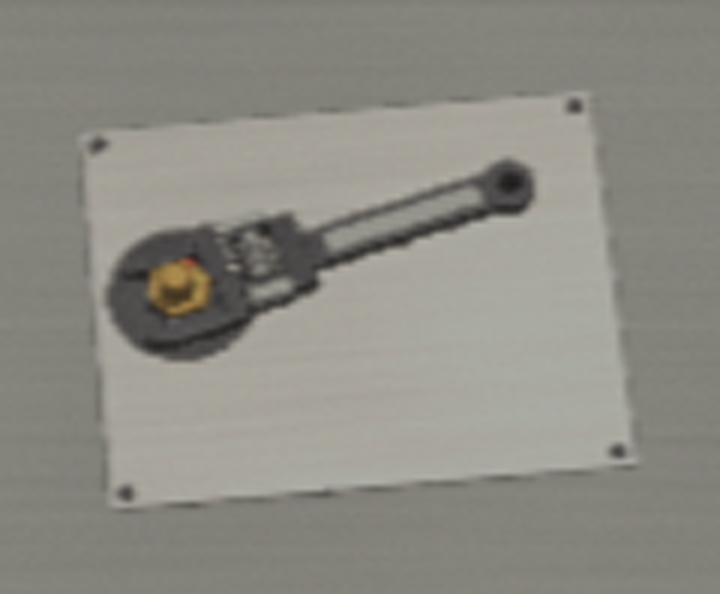

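View pics/s1.png

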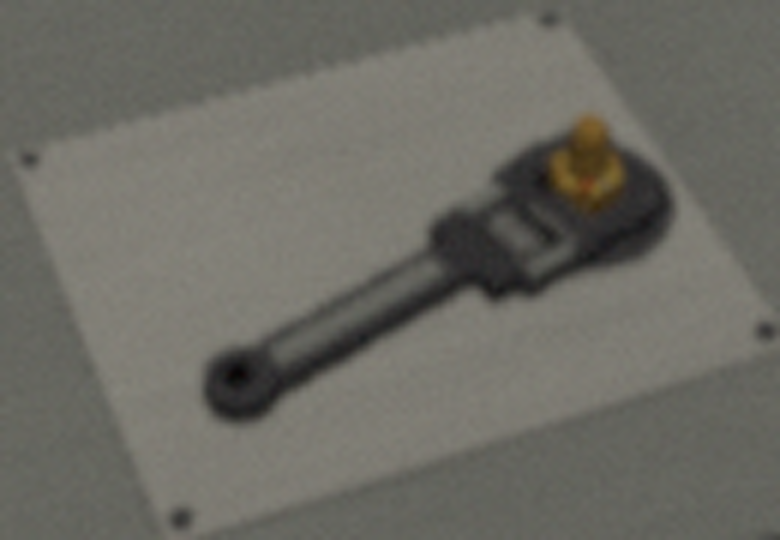

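Request:
jog_arm(plan=[0.04,-0.029,0,0,0.04,-0.029,0,0,0.04,-0.029,0,0,0.04,-0.029,0,0,0.04,-0.029,0,0], grip=-1)

```text
time: 0.75
eef_pos: [0.3399, -0.4228, 0.2534]
orientation: [3.141, -0.0, 0.297]
force: [1.6, 0.3, 0.0]
width: 0.0124
```

Request:
jog_arm(plan=[0.04,-0.029,0,0,0.04,-0.029,0,0,0.04,-0.029,0,0,0.04,-0.029,0,0,0.04,-0.029,0,0])

```text
time: 1.25
eef_pos: [0.4888, -0.2256, 0.2535]
orientation: [3.141, -0.0, 0.297]
force: [1.0, -0.0, 0.4]
width: 0.0
```

Request:
jog_arm(plan=[0.04,-0.029,0,0,0.04,-0.029,0,0,0.04,-0.029,0,0,0.04,-0.029,0,0,0.04,-0.029,0,0])

```text
time: 1.75
eef_pos: [0.6376, -0.0284, 0.2533]
orientation: [3.141, 0.0, 0.297]
force: [0.9, -0.6, -0.7]
width: 0.0002
```

Request:
jog_arm(plan=[0.03,0,0,0,0,0,0,0,0,0,0,0,0,0,0,0,0,0,0,0])

```text
time: 2.25
eef_pos: [0.6645, -0.0228, 0.2536]
orientation: [3.141, 0.001, 0.295]
force: [-0.2, 1.0, -0.1]
width: -0.0
```

```bash
python3 - <<'E'
from h import *
s=ctrl.read_state();print(s['joint_pos'],s['eef_pos'],s['orientation'],s['force'])
grab('wrist','w1.png')
E
```

```text
[-0.01410991  0.65066676  0.01048586  1.47011797 -0.00677313  1.0213692
 -1.27828564] [ 0.66449928 -0.02284957  0.25355293] [3.14119087e+00 6.66696629e-04 2.94736814e-01] [-0.24201273  1.00431361 -0.09124555]
```

View pics/w1.png

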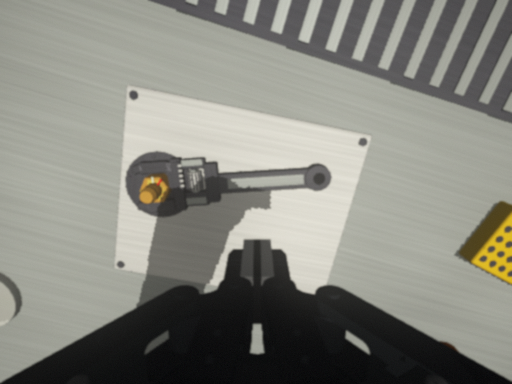

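Request:
jog_arm(plan=[-0.01,-0.025,0.025,0,-0.01,-0.025,0.025,0,0,-0.01,0.02,0,0,0,0.01,0,0,0,0,0])

```text
time: 2.8
eef_pos: [0.6281, 0.029, 0.1724]
orientation: [3.141, 0.002, 0.296]
force: [-0.2, -0.6, 1.0]
width: -0.0003
```

Request:
jog_arm(plan=[0,0,0,0,0,0,0,0])

```text
time: 3.0
eef_pos: [0.6299, 0.0288, 0.1745]
orientation: [3.14, -0.002, 0.295]
force: [0.5, 0.5, 0.1]
width: 0.0001
```

```bash
python3 - <<'E'
from h import *
s=ctrl.read_state();print(s['eef_pos'],s['orientation'],s['force'])
f=grab('wrist','w2.png')
import pickle;pickle.dump(f,open('w2.pkl','wb'))
cv2.imwrite('pics/w2z.png',cv2.resize(f['color'][60:260,130:400],None,fx=2.9,fy=2.9,interpolation=cv2.INTER_CUBIC))
E
```

```text
[0.62989596 0.02880514 0.17454035] [ 3.14037737e+00 -2.28223539e-03  2.94992736e-01] [0.48778841 0.45013735 0.13406321]
```

View pics/w2.png

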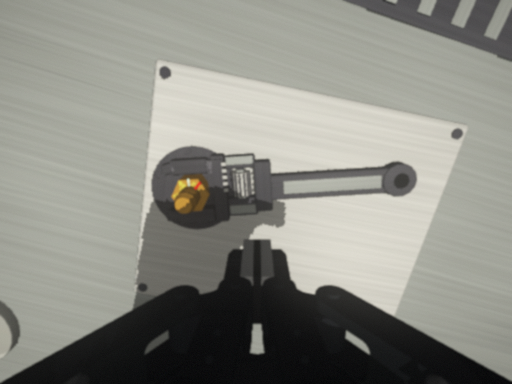

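View pics/w2z.png

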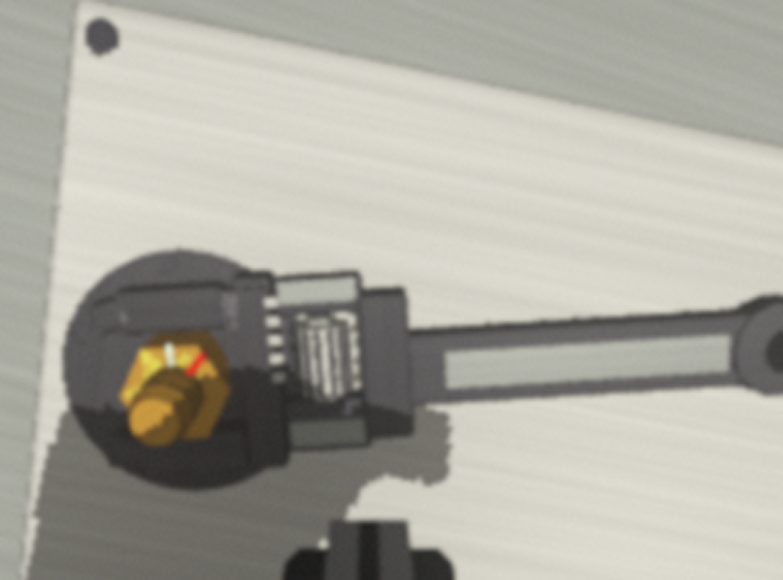

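```bash
python3 - <<'E'
from h import *
import pickle
f=pickle.load(open('w2.pkl','rb'))
T=T_tool(ctrl.read_state())
g=lambda u,v,z:ray(f,130+u/2.9,60+v/2.9,z)
p=.008
for n,u,v,z in(('worm',326,357,p+.021),('lug1',317,290,p+.018),('lug2',329,432,p+.018),('hend',800,350,p+.0135),('bar1',447,366,p+.0135),('bar2',732,353,p+.0135),('nut',176,388,p+.022),('spigtop',156,420,p+.05)):
    for dz in(-.004,0,.004):
        P=g(u,v,z+dz);print(n,dz,P.round(4),(np.linalg.inv(T)@np.append(P,1))[:3].round(4))
f2=viewer.grab_frame('top');f2['W']=np.array(f2['world_from_camera']);f2['f']=192/np.tan(np.radians(f2['fovy'])/2)
a,b=g(447,366,.0215),g(732,353,.0215);print(np.degrees(np.arctan2(*(a-b)[[1,0]])))
print(proj(f2,g(326,357,.029)))
E
```

```text
worm -0.004 [0.6321 0.0419 0.025 ] [ 0.0056 -0.0118  0.1495]
worm 0 [0.6331 0.042  0.029 ] [ 0.0067 -0.0116  0.1455]
worm 0.004 [0.6342 0.0422 0.033 ] [ 0.0077 -0.0114  0.1415]
lug1 -0.004 [0.6508 0.0503 0.022 ] [ 0.026  -0.0144  0.1525]
lug1 0 [0.6516 0.0503 0.026 ] [ 0.0268 -0.0142  0.1485]
lug1 0.004 [0.6524 0.0503 0.03  ] [ 0.0275 -0.0139  0.1445]
lug2 -0.004 [0.6076 0.034  0.022 ] [-0.0201 -0.0113  0.1524]
lug2 0 [0.609  0.0342 0.026 ] [-0.0187 -0.0111  0.1484]
lug2 0.004 [0.6104 0.0345 0.03  ] [-0.0173 -0.011   0.1444]
hend -0.004 [ 0.676  -0.102   0.0175] [0.0057 0.1387 0.1571]
hend 0 [ 0.6764 -0.0998  0.0215] [0.0068 0.1367 0.1531]
hend 0.004 [ 0.6768 -0.0976  0.0255] [0.0078 0.1347 0.1491]
bar1 -0.004 [0.6384 0.0038 0.0175] [0.0006 0.0265 0.157 ]
bar1 0 [0.6394 0.0045 0.0215] [0.0017 0.0261 0.153 ]
bar1 0.004 [0.6403 0.0052 0.0255] [0.0028 0.0258 0.149 ]
bar2 -0.004 [ 0.6688 -0.0817  0.0175] [0.0048 0.1172 0.1571]
bar2 0 [ 0.6693 -0.0798  0.0215] [0.0058 0.1155 0.1531]
bar2 0.004 [ 0.6698 -0.0779  0.0255] [0.0069 0.1138 0.1491]
nut -0.004 [0.6092 0.084  0.026 ] [-0.0041 -0.0587  0.1484]
nut 0 [0.6106 0.0835 0.03  ] [-0.0029 -0.0578  0.1444]
nut 0.004 [0.612 0.083 0.034] [-0.0017 -0.0569  0.1404]
spigtop -0.004 [0.6081 0.0837 0.054 ] [-0.0051 -0.0587  0.1204]
spigtop 0 [0.6097 0.0832 0.058 ] [-0.0037 -0.0577  0.1164]
spigtop 0.004 [0.6113 0.0826 0.062 ] [-0.0023 -0.0568  0.1124]
109.56239658266385
(np.float64(232.64193817699882), np.float64(155.3416620301469))
```

Request:
jog_arm(plan=[0,0,0,-0.044,0.0064,-0.0057,0.03,0,0,0,0.03,0,0,0,0.025,0,0,0,0,0])

```text
time: 3.6
eef_pos: [0.6306, 0.0372, 0.0855]
orientation: [-3.14, 0.006, 0.341]
force: [-1.2, -0.8, -0.4]
width: 0.0002
```

Request:
jog_arm(plan=[0,0,0,0,0,0,0,0])

```text
time: 3.8
eef_pos: [0.6342, 0.0376, 0.0901]
orientation: [3.141, -0.003, 0.34]
force: [-0.3, -0.6, -0.5]
width: 0.0002
```

```bash
python3 - <<'E'
from h import *
s=ctrl.read_state();print(s['eef_pos'],s['orientation'],s['force'])
f=grab('wrist','w3.png')
f2=grab('scene');x,y=map(int,proj(f2,s['eef_pos']));print(x,y)
cv2.imwrite('pics/s3.png',cv2.resize(f2['color'][y-40:y+50,x-60:x+60],None,fx=6,fy=6,interpolation=cv2.INTER_CUBIC))
import pickle;pickle.dump(f,open('w3.pkl','wb'))
E
```

```text
[0.63422031 0.03755397 0.09011513] [ 3.14070388e+00 -3.02701746e-03  3.40460017e-01] [-0.3306575  -0.57785046 -0.49800042]
295 211
```

View pics/w3.png

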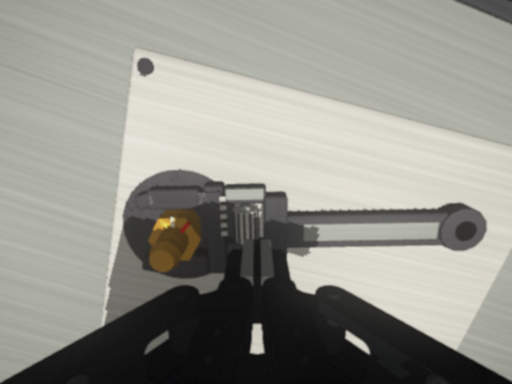

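View pics/s3.png

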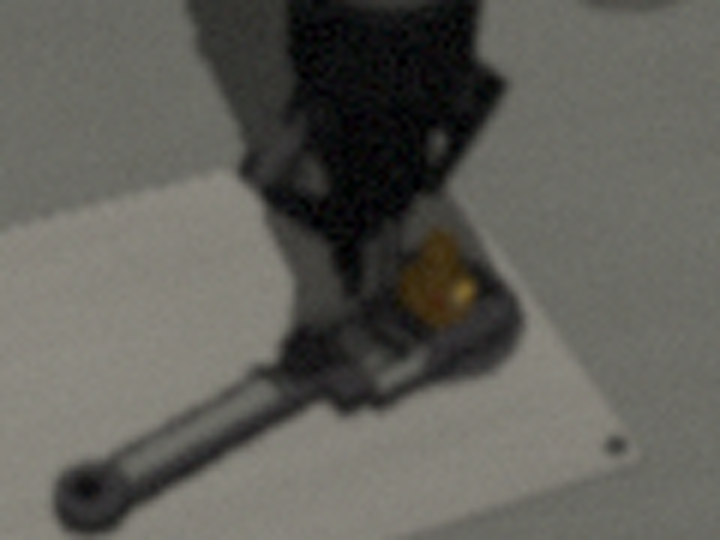

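```bash
python3 - <<'E'
from h import *
import pickle
f=pickle.load(open('w3.pkl','rb'));T=T_tool(ctrl.read_state())
for z in(.022,.01,0,-.01,-.02,-.03,-.04):
    print(z,[tuple(np.round(proj(f,(T@[x,y,z,1])[:3]))) for x,y in((0,0),(.011,0),(.011,-.0145),(.011,-.03),(0,-.04))])
cv2.imwrite('pics/w3z.png',cv2.resize(f['color'][160:384,110:400],None,fx=2.6,fy=2.6,interpolation=cv2.INTER_CUBIC))
# worm location estimate
for u,v in((244,220),):print(ray(f,u,v,.03))
E
```

```text
0.022 [(np.float64(255.0), np.float64(258.0)), (np.float64(255.0), np.float64(238.0)), (np.float64(226.0), np.float64(238.0)), (np.float64(195.0), np.float64(238.0)), (np.float64(177.0), np.float64(258.0))]
0.01 [(np.float64(255.0), np.float64(270.0)), (np.float64(255.0), np.float64(249.0)), (np.float64(224.0), np.float64(249.0)), (np.float64(190.0), np.float64(249.0)), (np.float64(171.0), np.float64(270.0))]
0 [(np.float64(255.0), np.float64(282.0)), (np.float64(255.0), np.float64(260.0)), (np.float64(221.0), np.float64(260.0)), (np.float64(186.0), np.float64(260.0)), (np.float64(165.0), np.float64(282.0))]
-0.01 [(np.float64(255.0), np.float64(295.0)), (np.float64(255.0), np.float64(272.0)), (np.float64(219.0), np.float64(272.0)), (np.float64(180.0), np.float64(272.0)), (np.float64(158.0), np.float64(295.0))]
-0.02 [(np.float64(255.0), np.float64(311.0)), (np.float64(255.0), np.float64(286.0)), (np.float64(216.0), np.float64(286.0)), (np.float64(174.0), np.float64(286.0)), (np.float64(150.0), np.float64(311.0))]
-0.03 [(np.float64(255.0), np.float64(330.0)), (np.float64(254.0), np.float64(303.0)), (np.float64(212.0), np.float64(303.0)), (np.float64(166.0), np.float64(303.0)), (np.float64(141.0), np.float64(330.0))]
-0.04 [(np.float64(254.0), np.float64(352.0)), (np.float64(254.0), np.float64(323.0)), (np.float64(208.0), np.float64(323.0)), (np.float64(158.0), np.float64(323.0)), (np.float64(130.0), np.float64(352.0))]
[0.63712005 0.04617113 0.03      ]
```

View pics/w3z.png

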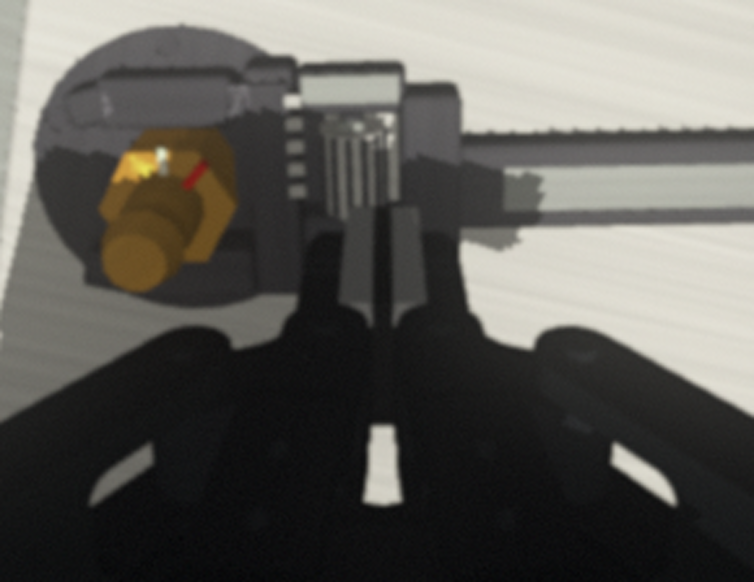

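Request:
jog_arm(plan=[0,0,0,-0.1427,0,0,0,-0.1427,0,0,0,-0.1427,0,0,0,-0.1427,0,0,0,-0.1427])

```text
time: 4.4
eef_pos: [0.6336, 0.0375, 0.0897]
orientation: [3.139, -0.001, 1.06]
force: [0.1, 0.6, -0.7]
width: -0.0001
```

Request:
jog_arm(plan=[0,0,0,-0.1427,0,0,0,-0.1427,0,0,0,-0.1427,0,0,0,-0.1427,0,0,0,-0.1427])

```text
time: 4.9
eef_pos: [0.6336, 0.0373, 0.0896]
orientation: [3.14, 0.001, 1.773]
force: [0.5, 0.1, -1.3]
width: 0.0002
```

Request:
jog_arm(plan=[0,0,0,-0.1427,0,0,0,0,0,0,0,0,0,0,0,0])

```text
time: 5.3
eef_pos: [0.6331, 0.0375, 0.0888]
orientation: [3.141, 0.001, 1.908]
force: [0.4, 0.1, -0.4]
width: 0.0004
```

```bash
python3 - <<'E'
from h import *
s=ctrl.read_state();print(s['joint_pos'],s['eef_pos'],s['orientation'],s['force'])
f=grab('wrist')
import pickle;pickle.dump(f,open('w4.pkl','wb'))
cv2.imwrite('pics/w4.png',cv2.resize(f['color'],None,fx=1.5,fy=1.5,interpolation=cv2.INTER_CUBIC))
E
```

```text
[ 0.14816217  0.84305124 -0.42676723  1.68228266  0.48685507  0.72296615
 -0.18594726] [0.63312337 0.03754538 0.08879775] [3.14093027e+00 6.23917380e-04 1.90801952e+00] [ 0.42777979  0.07606043 -0.37571644]
```

View pics/w4.png

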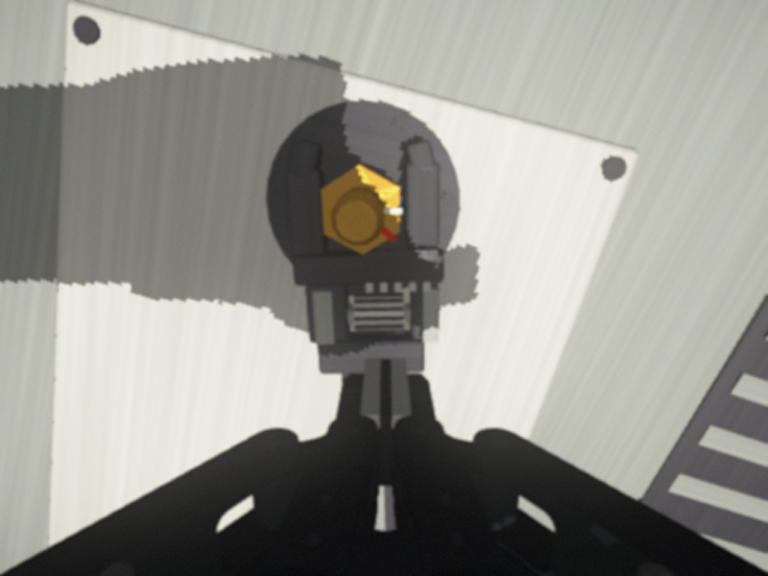

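```bash
python3 - <<'E'
from h import *
import pickle
f=pickle.load(open('w4.pkl','rb'));T=np.linalg.inv(T_tool(ctrl.read_state()))
for n,u,v,z in(('worm',378,313,.026),('worm',378,313,.03),('worm',378,313,.034),('nut',361,213,.03),('spig',358,215,.058)):
    P=ray(f,u/1.5,v/1.5,z);print(n,z,P.round(4),(T@np.append(P,1))[:3].round(4))
E
```

```text
worm 0.026 [0.628  0.0465 0.026 ] [ 0.01   -0.0019  0.0627]
worm 0.03 [0.6276 0.0479 0.03  ] [ 0.0115 -0.0018  0.0587]
worm 0.034 [0.6271 0.0492 0.034 ] [ 0.0129 -0.0017  0.0547]
nut 0.03 [0.6082 0.084  0.03  ] [ 0.052  -0.0081  0.0587]
spig 0.058 [0.6076 0.087  0.058 ] [ 0.055  -0.0076  0.0307]
```

Request:
jog_arm(plan=[-0.002,-0.001,0.01,0,0,0,0.008,0,0,0,0.005,0,0,0,0.002,0,0,0,0,0])

```text
time: 5.85
eef_pos: [0.6323, 0.0355, 0.0627]
orientation: [-3.141, -0.0, 1.911]
force: [-0.3, -0.4, 0.0]
width: -0.0003
```

Request:
jog_arm(plan=[0,0,0.001,0,0,0,0.001,0,0,0,0,0])

```text
time: 6.15
eef_pos: [0.6327, 0.0355, 0.0614]
orientation: [3.141, 0.0, 1.91]
force: [0.5, 0.3, -0.4]
width: -0.0002
```

Request:
jog_arm(plan=[0,0,0.001,0,0,0,0.001,0,0,0,0,0])

```text
time: 6.45
eef_pos: [0.6325, 0.0354, 0.0592]
orientation: [-3.141, 0.0, 1.91]
force: [0.7, 0.5, -0.3]
width: -0.0002
```

Request:
jog_arm(plan=[0,0,0.001,0,0,0,0.001,0,0,0,0,0])

```text
time: 6.75
eef_pos: [0.6324, 0.0354, 0.0571]
orientation: [-3.141, -0.0, 1.91]
force: [-0.4, -0.5, -1.2]
width: -0.0002
```

Request:
jog_arm(plan=[0,0,0.001,0,0,0,0.001,0,0,0,0,0])

```text
time: 7.05
eef_pos: [0.6325, 0.0354, 0.0552]
orientation: [-3.141, -0.0, 1.91]
force: [0.6, 0.3, -0.4]
width: 0.0001
```

Request:
jog_arm(plan=[0,0,0.001,0,0,0,0,0])

```text
time: 7.25
eef_pos: [0.6325, 0.0354, 0.0542]
orientation: [-3.142, 0.0, 1.91]
force: [0.2, 0.1, 0.2]
width: 0.0
```

Request:
jog_arm(plan=[0,0,0.001,0,0,0,0,0])

```text
time: 7.45
eef_pos: [0.6325, 0.0354, 0.0532]
orientation: [-3.141, -0.0, 1.91]
force: [1.5, 0.5, -0.6]
width: 0.0003
```

Request:
jog_arm(plan=[0,0,0.001,0,0,0,0,0])

```text
time: 7.65
eef_pos: [0.6325, 0.0354, 0.0522]
orientation: [-3.141, -0.0, 1.911]
force: [-0.3, 0.1, -0.2]
width: -0.0003
```

Request:
jog_arm(plan=[0,0,0.001,0,0,0,0,0])

```text
time: 7.85
eef_pos: [0.6325, 0.0355, 0.0512]
orientation: [-3.141, -0.0, 1.911]
force: [-0.2, 1.0, -0.4]
width: -0.0002
```

Request:
jog_arm(plan=[0,0,0.001,0,0,0,0,0])

```text
time: 8.05
eef_pos: [0.6325, 0.0354, 0.0502]
orientation: [-3.141, -0.0, 1.911]
force: [-0.8, 0.1, 0.9]
width: 0.0002
```

Request:
jog_arm(plan=[0,0,0.001,0,0,0,0,0])

```text
time: 8.25
eef_pos: [0.6325, 0.0355, 0.0492]
orientation: [-3.141, -0.0, 1.911]
force: [-0.4, 0.2, 0.4]
width: -0.0
```

Request:
jog_arm(plan=[0,0,0.001,0,0,0,0,0])

```text
time: 8.45
eef_pos: [0.6325, 0.0354, 0.0482]
orientation: [-3.141, -0.0, 1.91]
force: [-0.2, 0.7, -0.3]
width: 0.0004
```

Request:
jog_arm(plan=[0,0,0.001,0,0,0,0,0])

```text
time: 8.65
eef_pos: [0.6325, 0.0354, 0.0472]
orientation: [-3.141, -0.0, 1.911]
force: [-0.2, 0.8, -0.7]
width: -0.0
```

```bash
python3 - <<'E'
from h import *
f=grab('wrist')
cv2.imwrite('pics/w5.png',cv2.resize(f['color'][:300,100:412],None,fx=2.3,fy=2,interpolation=cv2.INTER_CUBIC))
E
```

```text
(no output)
```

View pics/w5.png

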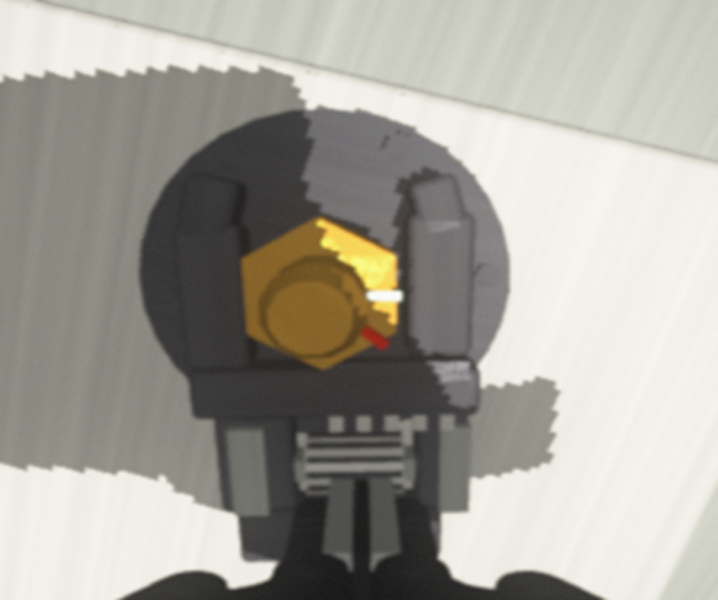

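Request:
jog_arm(plan=[0,0,0.0007,0,0,0,0,0])

```text
time: 8.9
eef_pos: [0.6325, 0.0355, 0.0466]
orientation: [-3.142, 0.0, 1.911]
force: [0.7, 0.3, -0.3]
width: 0.0001
```

Request:
jog_arm(plan=[0,0,0.0007,0,0,0,0,0])

```text
time: 9.1
eef_pos: [0.6326, 0.0355, 0.0459]
orientation: [3.141, 0.0, 1.91]
force: [-0.7, -0.2, 0.7]
width: 0.0
```

Request:
jog_arm(plan=[0,0,0.0007,0,0,0,0,0])

```text
time: 9.3
eef_pos: [0.6327, 0.0355, 0.0457]
orientation: [3.141, 0.0, 1.911]
force: [-0.3, 0.3, 3.8]
width: 0.0
```

Request:
jog_arm(plan=[0,0,0.0007,0,0,0,0,0])

```text
time: 9.5
eef_pos: [0.6328, 0.0354, 0.0455]
orientation: [3.141, 0.001, 1.91]
force: [-1.9, 0.0, 7.9]
width: -0.0001
```

Request:
jog_arm(plan=[0,0,0.0006,0,0,0,0,0])

```text
time: 9.7
eef_pos: [0.6329, 0.0352, 0.0453]
orientation: [3.141, 0.001, 1.91]
force: [-1.0, -1.4, 10.9]
width: -0.0001
```

Request:
jog_arm(plan=[0.001,0,0,0,0.0015,0,0,0])

```text
time: 9.9
eef_pos: [0.6327, 0.0355, 0.0453]
orientation: [3.141, 0.004, 1.909]
force: [-0.5, -4.8, 11.0]
width: 0.0004
```

Request:
jog_arm(plan=[0.002,0,0,0,0.002,0,0,0])

```text
time: 10.1
eef_pos: [0.6317, 0.0383, 0.0456]
orientation: [3.141, 0.005, 1.909]
force: [-1.4, -6.0, 13.2]
width: 0.0001
```

Request:
jog_arm(plan=[0.002,0,-0.0002,0,0.002,0,0,0])

```text
time: 10.3
eef_pos: [0.6306, 0.041, 0.0457]
orientation: [3.141, 0.006, 1.908]
force: [-0.5, -8.1, 10.7]
width: -0.0002
```

Request:
jog_arm(plan=[0.002,0,0,0,0.002,0,0,0])

```text
time: 10.5
eef_pos: [0.6295, 0.044, 0.0457]
orientation: [3.141, 0.007, 1.908]
force: [0.1, -7.9, 10.4]
width: -0.0002
```

Request:
jog_arm(plan=[0.0015,0,0,0,0,0,0,0])

```text
time: 10.7
eef_pos: [0.6289, 0.0457, 0.0456]
orientation: [3.141, 0.007, 1.908]
force: [0.4, -8.0, 11.3]
width: -0.0001
```

```bash
python3 - <<'E'
from h import *
f=grab('wrist')
cv2.imwrite('pics/w6.png',cv2.resize(f['color'][:300,100:412],None,fx=2.3,fy=2,interpolation=cv2.INTER_CUBIC))
E
```

```text
(no output)
```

View pics/w6.png

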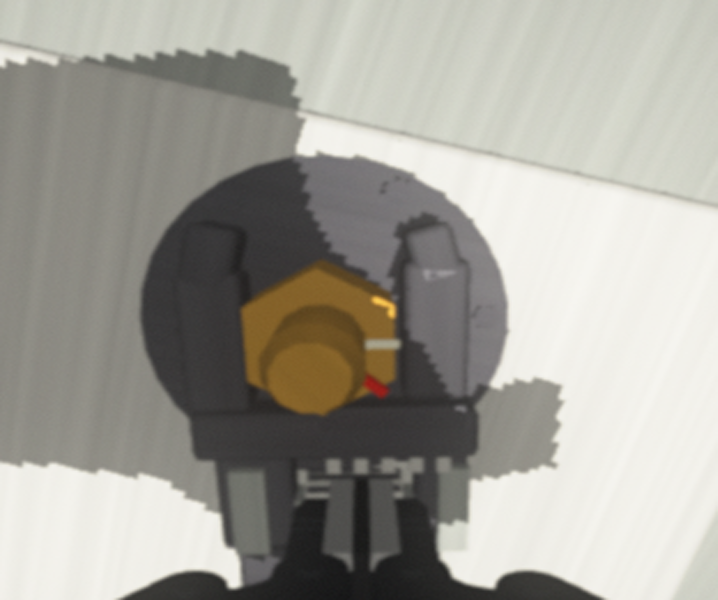

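Request:
jog_arm(plan=[0.002,0,0,0,0.002,0,0,0])

```text
time: 10.95
eef_pos: [0.6277, 0.0489, 0.0456]
orientation: [3.141, 0.007, 1.907]
force: [0.7, -9.4, 11.3]
width: 0.0001
```

Request:
jog_arm(plan=[0,0,-0.004,0,0,0,-0.006,0,-0.007,0,0,0,-0.008,0,0,0,0,0,0.004,0])

```text
time: 11.45
eef_pos: [0.6317, 0.0379, 0.05]
orientation: [3.141, 0.001, 1.908]
force: [1.0, 0.1, 0.1]
width: -0.0003
```

Request:
jog_arm(plan=[0,0,0.004,0,0,0,0,0])

```text
time: 11.65
eef_pos: [0.6308, 0.0396, 0.0459]
orientation: [-3.141, 0.001, 1.91]
force: [-0.6, -1.2, 0.8]
width: -0.0001
```

Request:
jog_arm(plan=[-0.002,0,-0.002,0,-0.002,0,0,0,0,0,0.002,0,0,0,0,0])

```text
time: 12.05
eef_pos: [0.6323, 0.0363, 0.0459]
orientation: [3.141, 0.0, 1.91]
force: [0.0, -0.8, -0.2]
width: 0.0001
```

Request:
jog_arm(plan=[0,0,0.001,0,0,0,0,0])

```text
time: 12.25
eef_pos: [0.6324, 0.0363, 0.0457]
orientation: [3.141, 0.001, 1.91]
force: [-0.2, -0.5, 5.3]
width: -0.0004
```

```bash
python3 - <<'E'
from h import *
print(ctrl.read_state()['force'])
f=grab('wrist')
cv2.imwrite('pics/w7.png',cv2.resize(f['color'][:300,100:412],None,fx=2.3,fy=2,interpolation=cv2.INTER_CUBIC))
E
```

```text
[-0.15297934 -0.45370453  5.28819668]
```

View pics/w7.png

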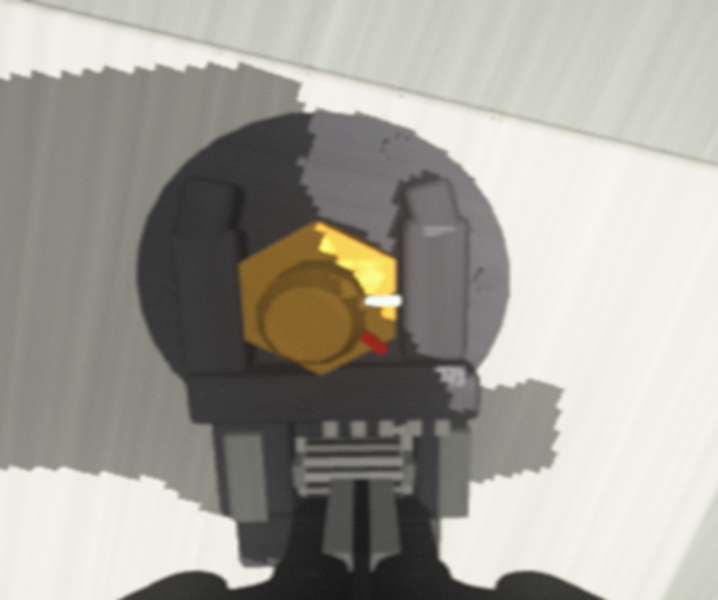

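Request:
jog_arm(plan=[0,0,0.0008,0,0,0,0,0])

```text
time: 12.5
eef_pos: [0.6326, 0.036, 0.0456]
orientation: [3.141, 0.001, 1.91]
force: [-1.4, -1.8, 9.9]
width: 0.0004
```

Request:
jog_arm(plan=[0.0015,0,0,0,0.002,0,-0.0001,0,0.002,0,-0.0001,0])

```text
time: 12.8
eef_pos: [0.6316, 0.0385, 0.0458]
orientation: [3.141, 0.005, 1.909]
force: [0.8, -6.6, 8.2]
width: 0.0001
```

Request:
jog_arm(plan=[0.002,0,0,0,0.002,0,0,0])

```text
time: 13.0
eef_pos: [0.6306, 0.041, 0.0457]
orientation: [3.141, 0.006, 1.908]
force: [1.6, -7.6, 7.9]
width: -0.0001
```

Request:
jog_arm(plan=[0.002,0,0,0,0.002,0,0,0])

```text
time: 13.2
eef_pos: [0.6294, 0.0444, 0.0457]
orientation: [3.141, 0.007, 1.908]
force: [1.4, -8.0, 7.8]
width: -0.0003
```

Request:
jog_arm(plan=[0.002,0,0,0,0,0,0,0])

```text
time: 13.4
eef_pos: [0.6285, 0.0468, 0.0457]
orientation: [3.141, 0.006, 1.908]
force: [0.5, -7.4, 8.8]
width: -0.0003
```

Request:
jog_arm(plan=[0,0,-0.006,0,-0.007,0,-0.002,0,-0.006,0,0,0,0,0,0,0])

```text
time: 13.8
eef_pos: [0.6315, 0.0374, 0.0522]
orientation: [-3.141, 0.001, 1.909]
force: [0.5, 0.1, -0.2]
width: -0.0002
```

```bash
python3 - <<'E'
from h import *
print(ctrl.read_state()['eef_pos'])
f=grab('wrist')
cv2.imwrite('pics/w8.png',cv2.resize(f['color'][:300,100:412],None,fx=2.3,fy=2,interpolation=cv2.INTER_CUBIC))
E
```

```text
[0.6315472  0.03736139 0.05220229]
```

View pics/w8.png

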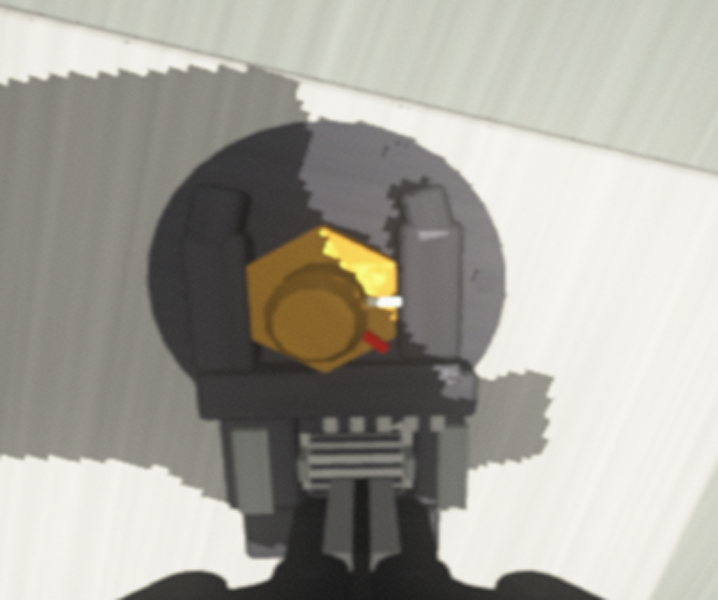

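Request:
jog_arm(plan=[-0.0015,0,0.004,0,0,0,0.002,0,0,0,0,0])

```text
time: 14.15
eef_pos: [0.6316, 0.0374, 0.0461]
orientation: [-3.141, -0.0, 1.911]
force: [-0.3, 0.1, -0.1]
width: -0.0
```

Request:
jog_arm(plan=[0,0,0.001,0,0,0,0,0])

```text
time: 14.35
eef_pos: [0.6318, 0.0376, 0.0459]
orientation: [-3.141, 0.0, 1.911]
force: [-1.0, 0.1, 3.5]
width: -0.0
```

Request:
jog_arm(plan=[0,0,0.0012,0,0,0,0,0])

```text
time: 14.55
eef_pos: [0.6319, 0.0374, 0.0456]
orientation: [3.142, 0.001, 1.911]
force: [-2.8, -1.3, 10.8]
width: -0.0001
```

Request:
jog_arm(plan=[0.0015,0,0,0,0.002,0,0,0,0.001,0,0,0])

```text
time: 14.85
eef_pos: [0.6313, 0.0388, 0.0457]
orientation: [3.141, 0.004, 1.909]
force: [-1.2, -5.9, 10.4]
width: 0.0001
```

Request:
jog_arm(plan=[0.002,0,0,0,0.002,0,0,0])

```text
time: 15.05
eef_pos: [0.6305, 0.0412, 0.0457]
orientation: [3.141, 0.006, 1.908]
force: [0.5, -8.3, 9.8]
width: -0.0
```

Request:
jog_arm(plan=[0.002,0,0,0,0.002,0,0,0])

```text
time: 15.25
eef_pos: [0.6293, 0.0441, 0.0457]
orientation: [3.141, 0.007, 1.908]
force: [-0.0, -8.3, 9.6]
width: 0.0002
```

Request:
jog_arm(plan=[0.001,0,0,0,0,0,0,0])

```text
time: 15.45
eef_pos: [0.6289, 0.0454, 0.0457]
orientation: [3.141, 0.007, 1.908]
force: [0.3, -7.8, 9.8]
width: 0.0002
```

Request:
jog_arm(plan=[0,0,-0.006,0,-0.006,0,-0.0022,0,-0.0045,0,0,0,0,0,0,0])

```text
time: 15.85
eef_pos: [0.631, 0.0392, 0.0522]
orientation: [-3.141, 0.0, 1.909]
force: [0.3, 0.3, -0.3]
width: 0.0002
```

```bash
python3 - <<'E'
from h import *
print(ctrl.read_state()['eef_pos'])
f=grab('wrist')
cv2.imwrite('pics/w9.png',cv2.resize(f['color'][:300,100:412],None,fx=2.3,fy=2,interpolation=cv2.INTER_CUBIC))
a=cv2.imread('pics/w8.png');b=cv2.imread('pics/w9.png')
c=np.vstack([a[180:480,130:520],b[180:480,130:520]]);c=cv2.convertScaleAbs(c,alpha=1.6,beta=20);cv2.imwrite('pics/cmp.png',c)
E
```

```text
[0.63100891 0.03917607 0.05223153]
```

View pics/cmp.png

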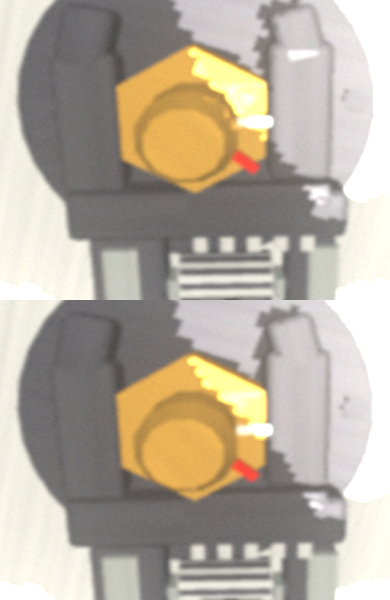

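Request:
jog_arm(plan=[-0.002,0,0.004,0,-0.002,0,0.0022,0,0,0,0,0])

```text
time: 16.2
eef_pos: [0.6321, 0.0362, 0.046]
orientation: [-3.141, -0.0, 1.91]
force: [0.0, 0.3, -0.1]
width: 0.0001
```

Request:
jog_arm(plan=[0,0,0.001,0,0,0,0,0])

```text
time: 16.4
eef_pos: [0.6322, 0.0362, 0.0457]
orientation: [-3.141, 0.001, 1.91]
force: [-2.3, -1.2, 4.2]
width: 0.0
```

Request:
jog_arm(plan=[0,0,0.0012,0,0,0,0,0])

```text
time: 16.6
eef_pos: [0.6323, 0.036, 0.0455]
orientation: [-3.142, 0.001, 1.91]
force: [-2.9, -2.1, 10.9]
width: -0.0
```

Request:
jog_arm(plan=[0.0015,0,0.0003,0,0.002,0,0,0,0.001,0,0,0])

```text
time: 16.9
eef_pos: [0.6317, 0.0375, 0.0456]
orientation: [3.141, 0.005, 1.909]
force: [-0.6, -7.0, 13.4]
width: 0.0002
```

Request:
jog_arm(plan=[0.001,0,0,0,0.001,0,0,0])

```text
time: 17.1
eef_pos: [0.6312, 0.0389, 0.0456]
orientation: [3.141, 0.006, 1.909]
force: [-1.5, -7.1, 13.0]
width: -0.0002
```

Request:
jog_arm(plan=[0.002,0,0,0,0.002,0,0,0])

```text
time: 17.3
eef_pos: [0.6303, 0.0415, 0.0456]
orientation: [3.141, 0.007, 1.908]
force: [-0.0, -10.3, 12.8]
width: 0.0003
```

Request:
jog_arm(plan=[0.002,0,0,0,0,0,0,0])

```text
time: 17.5
eef_pos: [0.6295, 0.0435, 0.0456]
orientation: [-3.142, 0.007, 1.908]
force: [-1.1, -7.8, 12.1]
width: 0.0004
```

Request:
jog_arm(plan=[0.002,0,0,0,0.002,0,0,0])

```text
time: 17.7
eef_pos: [0.6284, 0.0466, 0.0456]
orientation: [3.142, 0.008, 1.907]
force: [0.4, -8.3, 13.3]
width: 0.0
```

Request:
jog_arm(plan=[0,0,-0.006,0,-0.006,0,-0.0025,0,-0.0065,0,0,0,0,0,0,0])

```text
time: 18.1
eef_pos: [0.6311, 0.0386, 0.0519]
orientation: [-3.141, 0.001, 1.909]
force: [0.6, -0.2, 0.4]
width: -0.0002
```

```bash
python3 - <<'E'
from h import *
print(ctrl.read_state()['eef_pos'])
f=grab('wrist')
cv2.imwrite('pics/w10.png',cv2.resize(f['color'][:300,100:412],None,fx=2.3,fy=2,interpolation=cv2.INTER_CUBIC))
a=cv2.imread('pics/w9.png');b=cv2.imread('pics/w10.png')
c=np.vstack([a[180:480,130:520],b[180:480,130:520]]);c=cv2.convertScaleAbs(c,alpha=1.6,beta=20);cv2.imwrite('pics/cmp2.png',c)
E
```

```text
[0.63109465 0.03861219 0.05189925]
```

View pics/cmp2.png

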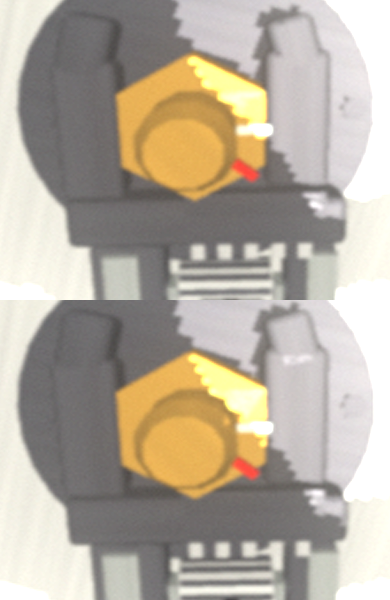

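```bash
python3 - <<'E'
import cv2,numpy as np
for n in(7,8,9,10):
    g=cv2.cvtColor(cv2.imread(f'pics/w{n}.png'),cv2.COLOR_BGR2GRAY).astype(float)
    # find teeth row: row with max brightness in cols 310-400 around 405..440
    best=max(range(405,440),key=lambda r:g[r-2:r+3,320:395].mean(0).std())
    p=g[best-2:best+3].mean(0)
    th=100
    m,w=p[315:460]>105,np.arange(315,460)
    out=[];i=0
    seg=np.split(w,np.where(np.diff(m.astype(int))!=0)[0]+1)
    print(n,best,[round((s*(p[s]-90)).sum()/(p[s]-90).sum(),1) for s in seg if p[s[0]]>105])
    q=g[290:300].mean(0);  # jaw/nut edges
    d=np.gradient(cv2.GaussianBlur(q[None],(0,0),2)[0]);
    print('  head edges', [ (c,round(d[c],1)) for c in range(140,520) if abs(d[c])>2 and abs(d[c])>=max(abs(d[c-1]),abs(d[c+1]))])
E
```

```text
7 430 [np.float64(330.4), np.float64(358.1), np.float64(400.2), np.float64(442.4)]
  head edges [(241, np.float64(6.5)), (261, np.float64(-2.6)), (365, np.float64(17.4)), (399, np.float64(-13.1)), (408, np.float64(3.8)), (469, np.float64(3.6)), (509, np.float64(15.3))]
8 426 [np.float64(330.3), np.float64(356.8), np.float64(397.4), np.float64(437.7)]
  head edges [(149, np.float64(-10.2)), (248, np.float64(7.0)), (270, np.float64(-2.6)), (353, np.float64(2.3)), (366, np.float64(14.1)), (378, np.float64(3.6)), (396, np.float64(-9.6)), (456, np.float64(-2.3)), (463, np.float64(4.3)), (505, np.float64(15.2))]
9 433 [np.float64(327.6), np.float64(354.6), np.float64(394.9), np.float64(434.8)]
  head edges [(148, np.float64(-10.5)), (248, np.float64(6.5)), (364, np.float64(10.8)), (379, np.float64(3.8)), (395, np.float64(-17.4)), (403, np.float64(3.1)), (453, np.float64(-2.1)), (460, np.float64(4.1)), (504, np.float64(15.2))]
10 427 [np.float64(325.4), np.float64(352.5), np.float64(379.0), np.float64(405.2), np.float64(432.9)]
  head edges [(148, np.float64(-10.5)), (248, np.float64(6.4)), (274, np.float64(-2.1)), (370, np.float64(13.0)), (395, np.float64(-14.8)), (452, np.float64(-2.3)), (458, np.float64(4.1)), (505, np.float64(16.1))]
```

Request:
jog_arm(plan=[0,0,0.004,0,0,0,0.002,0,0,0,0,0])

```text
time: 18.45
eef_pos: [0.6305, 0.0405, 0.046]
orientation: [-3.141, -0.0, 1.911]
force: [0.3, -0.1, -0.7]
width: -0.0002
```

Request:
jog_arm(plan=[0,0,0.0015,0,0,0,0,0])

```text
time: 18.65
eef_pos: [0.6307, 0.0405, 0.0457]
orientation: [-3.141, 0.0, 1.911]
force: [-3.5, -0.3, 8.9]
width: 0.0
```

Request:
jog_arm(plan=[0,0,0.001,0,0,0,0,0])

```text
time: 18.85
eef_pos: [0.6307, 0.0405, 0.0456]
orientation: [-3.141, 0.001, 1.911]
force: [-4.4, -1.4, 15.1]
width: 0.0001
```

Request:
jog_arm(plan=[0.001,0,0,0,0.001,0,0,0,0.001,0,0,0,0.001,0,0,0])

```text
time: 19.25
eef_pos: [0.6304, 0.0412, 0.0456]
orientation: [3.142, 0.005, 1.909]
force: [-2.0, -6.3, 13.7]
width: 0.0002
```

Request:
jog_arm(plan=[0.001,0,0,0,0.001,0,0,0,0.001,0,0,0,0.001,0,0,0])

```text
time: 19.65
eef_pos: [0.6295, 0.0435, 0.0456]
orientation: [3.142, 0.006, 1.908]
force: [-1.0, -7.7, 13.5]
width: -0.0001
```

Request:
jog_arm(plan=[0.001,0,0,0,0.001,0,0,0,0.001,0,0,0,0.001,0,0,0])

```text
time: 20.05
eef_pos: [0.6286, 0.0461, 0.0456]
orientation: [3.141, 0.008, 1.908]
force: [0.4, -8.9, 13.4]
width: 0.0001
```

Request:
jog_arm(plan=[0.001,0,0,0,0.001,0,0,0,0,0,0,0])

```text
time: 20.35
eef_pos: [0.628, 0.0482, 0.0456]
orientation: [3.141, 0.008, 1.908]
force: [-0.4, -9.2, 12.9]
width: -0.0001
```

Request:
jog_arm(plan=[0,0,-0.006,0,-0.006,0,-0.0025,0,-0.0065,0,0,0,-0.002,0,0,0,0,0,0,0])

```text
time: 20.85
eef_pos: [0.6309, 0.039, 0.0518]
orientation: [-3.141, -0.0, 1.91]
force: [0.9, 0.8, 0.2]
width: -0.0001
```

```bash
cat > m.py <<'E'
from h import *
import sys
n=sys.argv[1];print(ctrl.read_state()['eef_pos'])
f=grab('wrist')
cv2.imwrite(f'pics/w{n}.png',cv2.resize(f['color'][:300,100:412],None,fx=2.3,fy=2,interpolation=cv2.INTER_CUBIC))
a=cv2.imread(f'pics/w{n}.png');cv2.imwrite(f'pics/c{n}.png',cv2.convertScaleAbs(a[180:490,130:520],alpha=1.6,beta=20))
g=cv2.cvtColor(a,cv2.COLOR_BGR2GRAY).astype(float)
for r in(290,300,310,320):
    q=g[r-5:r+5].mean(0)
    d=np.gradient(cv2.GaussianBlur(q[None],(0,0),2)[0])
    print([c for c in range(140,520) if abs(d[c])>2 and abs(d[c])>=max(abs(d[c-1]),abs(d[c+1]))])
E
python3 m.py 11
```

```text
[0.63092189 0.03903878 0.05181023]
[148, 248, 282, 364, 396, 452, 459, 505]
[149, 248, 273, 359, 369, 395, 452, 458, 505]
[151, 249, 268, 281, 344, 367, 386, 401, 452, 459, 504]
[152, 250, 264, 276, 351, 367, 390, 397, 404, 458, 501]
```

View pics/c11.png

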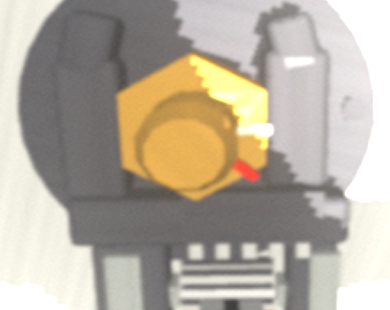

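```bash
python3 - <<'E'
from h import *
f=grab('wrist');c=f['color'][85:215,190:320]
c=cv2.convertScaleAbs(c,alpha=2.0,beta=15);cv2.imwrite('pics/z11.png',cv2.resize(c,None,fx=6,fy=4.6,interpolation=cv2.INTER_CUBIC)[:598])
for v in range(112,172,6):print(v,f['color'][v,258:284].astype(int).sum(1)//3, f['color'][v,258:284,2]-0)
E
```

```text
112 [118 117 117 117 117 118 116 118 117 115 103  83  70  66  62  65  77  91
 102 108 114 113 116 116 117 116] [120 120 119 119 119 120 118 120 119 118 106  85  72  69  65  68  80  93
 104 110 116 116 118 119 119 119]
118 [118 119 118 117 118 120 121 118 105  84  70  65  60  62  73  84  91  98
 100 104 108 112 115 117 118 118] [121 121 121 120 120 122 123 121 108  87  73  69  63  66  76  87  95 101
 102 107 110 115 119 119 120 121]
124 [ 63  66  82 104 115 116 115 106  95  85  73  64  59  67  79  94 103 108
 114 114 114 118 135 145 147 141] [ 69  70  86 107 117 119 118 110  99  88  76  69  63  70  83  97 106 112
 116 117 117 122 138 148 149 143]
130 [175 163 146 118  91  77  72  75  82  78  67  61  58  65  80  93 102 107
 112 113 113 114 113 113 111 112] [243 234 211 173 132 107  95  93  95  89  75  66  62  69  83  96 105 111
 115 116 116 117 116 116 114 115]
136 [187 185 184 188 189 190 191 192 192 192 191 185 166 130  99  95 103 108
 111 113 113 114 112 113 113 111] [248 248 247 248 248 248 248 248 248 248 246 242 223 170 116 100 107 111
 114 116 116 117 114 115 115 114]
142 [190 1
[... 379 characters left out ...]
 113 105 111
 113 116 117 116 116 116 114 113]
154 [ 74  98 127 138 141 142 160 190 207 218 228 235 236 235 234 220 175 125
 111 112 111 114 113 113 111 111] [100 118 144 154 156 158 176 209 227 233 238 240 238 235 234 220 176 127
 114 115 115 117 117 117 114 114]
160 [ 73  81  86  92  92  94  94  93  94 103 117 127 131 127 105  90  94 105
 110 113 113 115 113 112 111 111] [105 116 126 134 135 136 136 134 136 148 169 182 187 177 136 100  98 108
 113 116 116 118 116 116 114 114]
166 [ 71  75  86  92  93  93  94  92  92  92  94  96  91  82  68  61  56  60
  67  81  95 106 110 110 112 109] [100 109 125 133 135 135 136 134 133 133 135 137 129 113  85  68  60  64
  71  84  98 109 112 112 114 112]
```

View pics/z11.png

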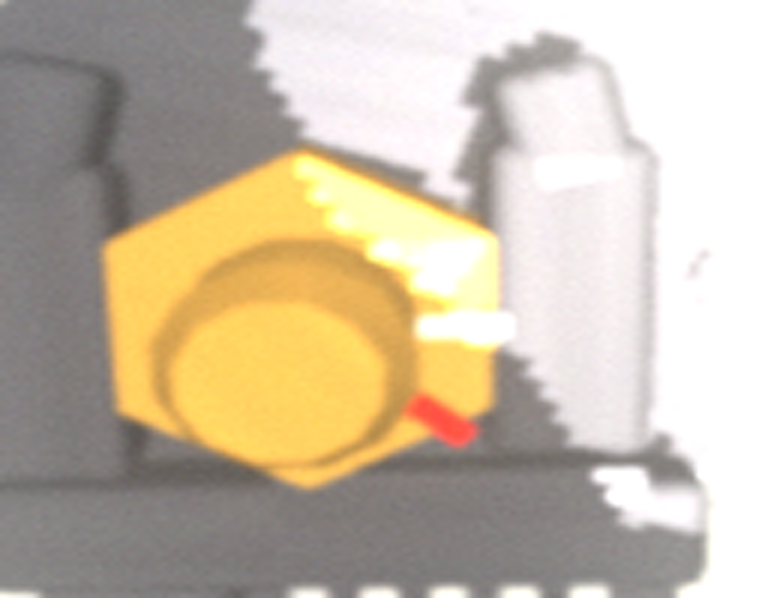

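Request:
jog_arm(plan=[-0.001,0,0.004,0,-0.001,0,0.002,0,0,0,0,0])

```text
time: 21.25
eef_pos: [0.6316, 0.0379, 0.046]
orientation: [-3.141, -0.0, 1.911]
force: [-0.8, 0.5, -0.0]
width: -0.0
```

Request:
jog_arm(plan=[0,0,0.0014,0,0,0,0,0])

```text
time: 21.45
eef_pos: [0.6317, 0.0379, 0.0458]
orientation: [3.142, 0.0, 1.911]
force: [-1.6, -0.7, 6.5]
width: -0.0003
```

Request:
jog_arm(plan=[0,0,0.0009,0,0.0005,0,0,0])

```text
time: 21.65
eef_pos: [0.6318, 0.0379, 0.0456]
orientation: [3.141, 0.001, 1.91]
force: [-3.4, -1.5, 11.3]
width: 0.0001
```

Request:
jog_arm(plan=[0.0015,0,0,0,0.0015,0,0,0,0.0015,0,0,0])

```text
time: 21.95
eef_pos: [0.6311, 0.0395, 0.0456]
orientation: [3.141, 0.005, 1.909]
force: [-1.4, -5.9, 11.5]
width: -0.0
```

Request:
jog_arm(plan=[0.0015,0,0,0,0.0015,0,0,0,0.0015,0,0,0])

```text
time: 22.25
eef_pos: [0.6301, 0.0421, 0.0457]
orientation: [3.141, 0.007, 1.908]
force: [-0.1, -8.3, 10.7]
width: -0.0002
```

Request:
jog_arm(plan=[0.0015,0,0,0,0.0015,0,0,0,0.0015,0,0,0])

```text
time: 22.55
eef_pos: [0.629, 0.0457, 0.0457]
orientation: [3.141, 0.008, 1.907]
force: [0.7, -8.0, 9.8]
width: -0.0001
```

Request:
jog_arm(plan=[0,0,-0.006,0,-0.006,0,-0.0023,0,-0.0065,0,0,0,0,0,0,0,0,0,0,0])

```text
time: 23.05
eef_pos: [0.631, 0.039, 0.0519]
orientation: [-3.141, -0.0, 1.91]
force: [0.5, 0.4, 0.3]
width: -0.0001
```

```bash
python3 m.py 12; python3 - <<'E'
from h import *
f=grab('wrist')
for v in (124,130,142,148):print(v,f['color'][v,258:284].astype(int).sum(1)//3)
E
```

```text
[0.63098438 0.03900867 0.05187234]
[148, 247, 282, 365, 384, 396, 452, 459, 505]
[149, 248, 273, 359, 370, 395, 452, 458, 505]
[151, 249, 267, 280, 344, 367, 386, 401, 452, 458, 503]
[152, 250, 264, 275, 351, 367, 388, 396, 403, 458, 501]
124 [ 65  72  93 110 116 116 116 111 109 100  83  65  59  65  80  93 102 108
 111 113 114 115 122 126 127 124]
130 [180 172 159 138 114  90  76  78  78  72  67  60  58  65  79  93 102 108
 113 113 115 114 114 113 114 112]
142 [158 192 202 201 198 196 195 196 200 202 197 191 181 155 115  97 100 107
 110 113 114 114 113 112 112 109]
148 [ 87 104 123 135 150 176 184 181 182 184 185 185 181 166 127 102 101 109
 111 111 112 113 112 112 111 111]
```

View pics/c12.png

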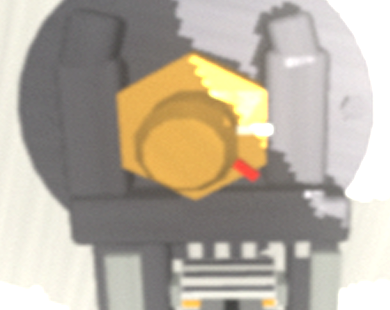

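```bash
python3 - <<'E'
import cv2,numpy as np
o=[]
for n in(9,10,11,12):
    a=cv2.imread(f'pics/w{n}.png')[410:500,280:430];o.append(cv2.resize(a,None,fx=2.6,fy=2.6))
cv2.imwrite('pics/worms.png',np.vstack([np.hstack(o[:2]),np.hstack(o[2:])]))
E
```

```text
(no output)
```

View pics/worms.png

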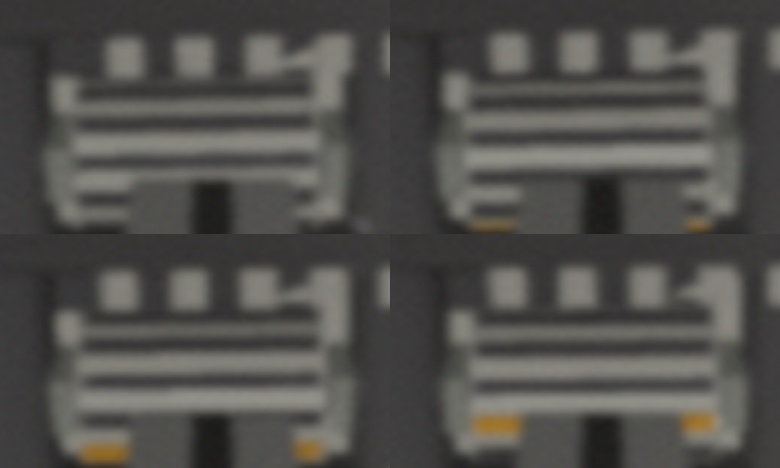

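Request:
jog_arm(plan=[0,0,0.004,0,0,0,0.002,0,0,0,0.0012,0,0,0,0,0])

```text
time: 23.55
eef_pos: [0.631, 0.0395, 0.0458]
orientation: [-3.141, 0.0, 1.911]
force: [-2.1, -0.3, 5.7]
width: -0.0
```

Request:
jog_arm(plan=[0,0,0.0012,0,0,0,0,0])

```text
time: 23.75
eef_pos: [0.6311, 0.0394, 0.0456]
orientation: [-3.141, 0.001, 1.911]
force: [-5.4, -0.4, 13.9]
width: 0.0002
```

Request:
jog_arm(plan=[0.001,0,0.0002,0,0.001,0,0,0,0.001,0,0,0])

```text
time: 24.05
eef_pos: [0.631, 0.0397, 0.0456]
orientation: [3.142, 0.004, 1.909]
force: [-1.8, -5.7, 14.5]
width: -0.0002
```

Request:
jog_arm(plan=[0.001,0,0,0,0.001,0,0,0,0.001,0,0,0,0.001,0,0,0])

```text
time: 24.45
eef_pos: [0.6302, 0.0419, 0.0456]
orientation: [3.142, 0.006, 1.908]
force: [-1.2, -6.5, 14.1]
width: 0.0001
```

Request:
jog_arm(plan=[0.001,0,0,0,0.001,0,0,0,0.001,0,0,0,0.001,0,0,0])

```text
time: 24.85
eef_pos: [0.6293, 0.0443, 0.0456]
orientation: [3.141, 0.008, 1.908]
force: [-0.2, -9.3, 13.2]
width: 0.0001
```

Request:
jog_arm(plan=[0.001,0,0,0,0.001,0,0,0,0.001,0,0,0,0.001,0,0,0])

```text
time: 25.25
eef_pos: [0.6282, 0.0478, 0.0456]
orientation: [3.141, 0.008, 1.907]
force: [1.5, -9.6, 12.4]
width: -0.0002
```

Request:
jog_arm(plan=[0,0,-0.006,0,-0.006,0,-0.0025,0,-0.007,0,0,0,-0.002,0,0,0,0,0,0,0])

```text
time: 25.75
eef_pos: [0.6311, 0.0385, 0.0517]
orientation: [-3.141, -0.0, 1.909]
force: [-1.0, 0.9, 0.2]
width: 0.0
```

```bash
python3 m.py 13; python3 - <<'E'
import cv2,numpy as np
o=[]
for n in(12,13):
    a=cv2.imread(f'pics/w{n}.png')[410:500,280:430];o.append(cv2.resize(a,None,fx=2.6,fy=2.6))
cv2.imwrite('pics/worms2.png',np.hstack(o))
E
```

```text
[0.63107728 0.03845425 0.05167955]
[148, 247, 280, 360, 368, 383, 396, 452, 458, 505]
[149, 248, 271, 353, 360, 369, 397, 451, 459, 506]
[151, 249, 266, 280, 346, 367, 386, 401, 458, 503]
[153, 250, 264, 274, 353, 367, 390, 397, 403, 458, 501]
```

View pics/worms2.png

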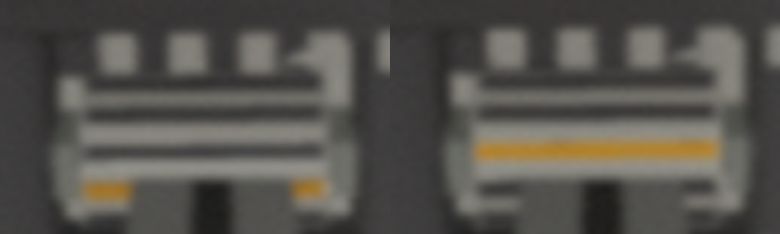

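Request:
jog_arm(plan=[0,0,0.004,0,0,0,0.002,0,0,0,0.0012,0,0,0,0,0])

```text
time: 26.2
eef_pos: [0.631, 0.0396, 0.0457]
orientation: [-3.141, 0.0, 1.911]
force: [-2.7, -0.3, 8.3]
width: -0.0
```

Request:
jog_arm(plan=[0,0,0.0012,0,0,0,0,0])

```text
time: 26.4
eef_pos: [0.631, 0.0395, 0.0456]
orientation: [-3.141, 0.001, 1.911]
force: [-4.4, -1.4, 15.0]
width: -0.0002
```

Request:
jog_arm(plan=[0.001,0,0,0,0.001,0,0,0,0.001,0,0,0])

```text
time: 26.7
eef_pos: [0.6309, 0.0399, 0.0456]
orientation: [-3.142, 0.004, 1.91]
force: [-2.4, -5.4, 14.1]
width: 0.0001
```

Request:
jog_arm(plan=[0.001,0,0,0,0.001,0,0,0,0.001,0,0,0,0.001,0,0,0])

```text
time: 27.1
eef_pos: [0.6301, 0.0421, 0.0456]
orientation: [3.142, 0.006, 1.909]
force: [-0.8, -7.3, 13.6]
width: -0.0
```

Request:
jog_arm(plan=[0.001,0,0,0,0.001,0,0,0,0.001,0,0,0,0.001,0,0,0])

```text
time: 27.5
eef_pos: [0.6292, 0.0445, 0.0456]
orientation: [3.142, 0.008, 1.908]
force: [0.1, -10.0, 13.2]
width: -0.0005
```

Request:
jog_arm(plan=[0.001,0,0,0,0.001,0,0,0,0.001,0,0,0,0.001,0,0,0])

```text
time: 27.9
eef_pos: [0.6282, 0.0474, 0.0456]
orientation: [3.141, 0.009, 1.907]
force: [0.4, -11.4, 12.4]
width: 0.0002
```

Request:
jog_arm(plan=[0,0,-0.006,0,-0.006,0,-0.0025,0,-0.007,0,0,0,-0.002,0,0,0,0,0,0,0])

```text
time: 28.4
eef_pos: [0.6311, 0.0385, 0.0518]
orientation: [-3.141, -0.0, 1.91]
force: [0.4, -0.5, 0.0]
width: -0.0001
```

```bash
python3 m.py 14; python3 - <<'E'
import cv2,numpy as np
o=[]
for n in(13,14):
    a=cv2.imread(f'pics/w{n}.png')[410:500,280:430];o.append(cv2.resize(a,None,fx=2.6,fy=2.6))
cv2.imwrite('pics/worms3.png',np.hstack(o))
E
```

```text
[0.63106867 0.03851414 0.05176236]
[148, 248, 280, 360, 369, 382, 396, 458, 506]
[149, 248, 271, 353, 359, 369, 396, 450, 457, 505]
[151, 249, 266, 280, 345, 367, 386, 401, 456, 503]
[153, 250, 264, 274, 353, 367, 390, 397, 403, 450, 456, 501]
```

View pics/worms3.png

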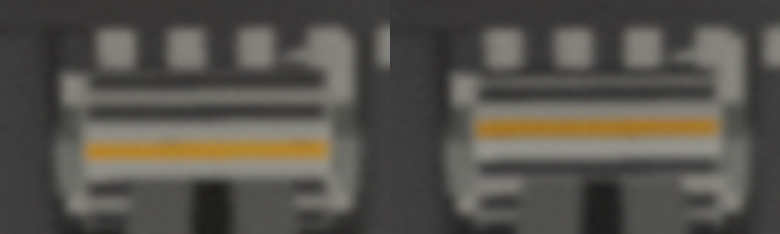

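Request:
jog_arm(plan=[0,0,0.004,0,0,0,0.002,0,0,0,0.0012,0,0,0,0,0])

```text
time: 28.85
eef_pos: [0.6309, 0.0395, 0.0457]
orientation: [-3.141, 0.0, 1.911]
force: [-1.6, 0.1, 7.1]
width: 0.0003
```

Request:
jog_arm(plan=[0,0,0.0012,0,0,0,0,0])

```text
time: 29.05
eef_pos: [0.631, 0.0396, 0.0456]
orientation: [-3.141, 0.001, 1.911]
force: [-4.3, -0.6, 14.5]
width: 0.0003
```

Request:
jog_arm(plan=[0.001,0,0,0,0.001,0,0,0,0.001,0,0,0])

```text
time: 29.35
eef_pos: [0.6309, 0.0399, 0.0456]
orientation: [-3.142, 0.004, 1.91]
force: [-1.9, -5.0, 13.8]
width: 0.0
```

Request:
jog_arm(plan=[0.001,0,0,0,0.001,0,0,0,0.001,0,0,0,0.001,0,0,0])

```text
time: 29.75
eef_pos: [0.6301, 0.0421, 0.0456]
orientation: [3.142, 0.006, 1.909]
force: [-0.8, -7.3, 12.8]
width: -0.0001
```

Request:
jog_arm(plan=[0.001,0,0,0,0.001,0,0,0,0.001,0,0,0,0.001,0,0,0])

```text
time: 30.15
eef_pos: [0.6292, 0.0445, 0.0456]
orientation: [3.141, 0.008, 1.908]
force: [1.3, -9.8, 12.2]
width: -0.0003
```

Request:
jog_arm(plan=[0.001,0,0,0,0.001,0,0,0,0.001,0,0,0,0.001,0,0,0])

```text
time: 30.55
eef_pos: [0.6283, 0.0471, 0.0456]
orientation: [3.141, 0.009, 1.907]
force: [1.6, -10.7, 12.1]
width: -0.0
```

Request:
jog_arm(plan=[0,0,-0.006,0,-0.006,0,-0.0025,0,-0.007,0,0,0,-0.002,0,0,0,0,0,0,0])

```text
time: 31.05
eef_pos: [0.6311, 0.0385, 0.0519]
orientation: [-3.141, -0.0, 1.91]
force: [-0.2, -0.2, 0.1]
width: -0.0002
```

```bash
python3 m.py 15; python3 - <<'E'
import cv2,numpy as np
o=[]
for n in(14,15):
    a=cv2.imread(f'pics/w{n}.png')[410:500,280:430];o.append(cv2.resize(a,None,fx=2.6,fy=2.6))
cv2.imwrite('pics/worms4.png',np.hstack(o))
E
```

```text
[0.6310793  0.03853233 0.05188563]
[148, 247, 280, 360, 370, 396, 450, 456, 505]
[149, 248, 272, 353, 360, 369, 395, 450, 456, 505]
[151, 249, 265, 280, 346, 367, 386, 401, 449, 456, 503]
[153, 250, 264, 274, 352, 367, 390, 397, 403, 449, 456, 501]
```

View pics/worms4.png

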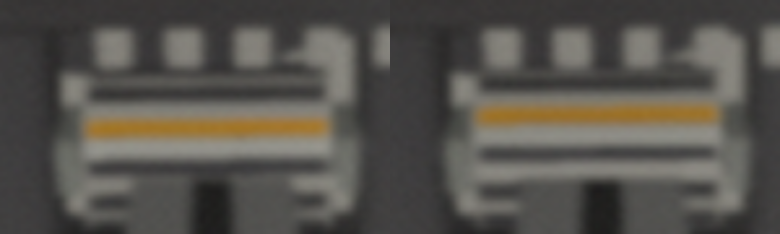

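Request:
jog_arm(plan=[0,0,0.004,0,0,0,0.0022,0,0,0,0.0014,0,0,0,0.0009,0,0,0,0,0])

```text
time: 31.6
eef_pos: [0.631, 0.0397, 0.0456]
orientation: [-3.141, 0.001, 1.911]
force: [-4.6, -0.8, 14.8]
width: 0.0002
```

Request:
jog_arm(plan=[0.0015,0,0.0004,0,0.0015,0,0,0])

```text
time: 31.8
eef_pos: [0.6309, 0.04, 0.0456]
orientation: [-3.142, 0.004, 1.91]
force: [-2.3, -5.8, 15.0]
width: 0.0004
```

Request:
jog_arm(plan=[0.001,0,0,0,0.001,0,0,0,0.001,0,0,0])

```text
time: 32.1
eef_pos: [0.6304, 0.0414, 0.0456]
orientation: [3.141, 0.006, 1.909]
force: [-1.7, -7.0, 14.5]
width: 0.0001
```

Request:
jog_arm(plan=[0.001,0,0,0,0.001,0,0,0,0.001,0,0,0])

```text
time: 32.4
eef_pos: [0.6297, 0.0432, 0.0456]
orientation: [3.141, 0.007, 1.908]
force: [-1.0, -8.9, 14.7]
width: 0.0001
```

Request:
jog_arm(plan=[0.001,0,0,0,0.001,0,0,0,0.001,0,0,0])

```text
time: 32.7
eef_pos: [0.6291, 0.045, 0.0456]
orientation: [3.141, 0.008, 1.908]
force: [0.2, -9.3, 14.4]
width: 0.0002
```

Request:
jog_arm(plan=[0.001,0,0,0,0.001,0,0,0,0.001,0,0,0])

```text
time: 33.0
eef_pos: [0.6284, 0.0469, 0.0456]
orientation: [3.141, 0.009, 1.907]
force: [0.3, -11.0, 14.3]
width: -0.0002
```

Request:
jog_arm(plan=[0,0,-0.006,0,-0.006,0,-0.0028,0,-0.007,0,0,0,-0.002,0,0,0,0,0,0,0])

```text
time: 33.5
eef_pos: [0.6311, 0.0386, 0.0517]
orientation: [-3.141, -0.0, 1.91]
force: [-1.0, -0.0, 0.1]
width: 0.0002
```

```bash
python3 m.py 16; python3 - <<'E'
import cv2,numpy as np
o=[]
for n in(15,16):
    a=cv2.imread(f'pics/w{n}.png')[410:500,280:430];o.append(cv2.resize(a,None,fx=2.6,fy=2.6))
cv2.imwrite('pics/worms5.png',np.hstack(o))
E
```

```text
[0.63105963 0.03858452 0.05174665]
[148, 248, 281, 360, 371, 396, 450, 456, 506]
[149, 248, 272, 353, 360, 369, 397, 450, 456, 506]
[151, 249, 266, 279, 346, 367, 386, 401, 449, 456, 504]
[153, 250, 264, 274, 353, 367, 390, 397, 404, 456, 501]
```

View pics/worms5.png

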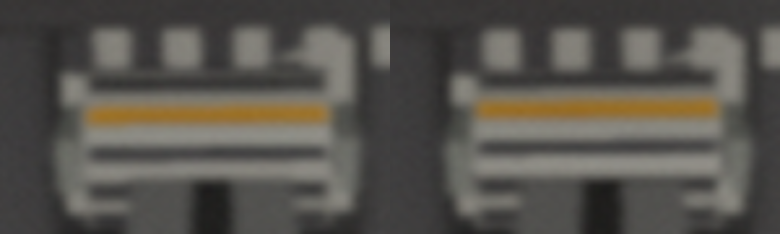

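Request:
jog_arm(plan=[-0.01,0,-0.03,0,-0.03,0.01,0,0,-0.04,0.01,0,0,-0.035,0.006,0,0,0,0,0,0])

```text
time: 34.05
eef_pos: [0.6959, -0.0683, 0.0816]
orientation: [3.141, 0.005, 1.902]
force: [-1.2, -0.5, -0.2]
width: 0.0
```

Request:
jog_arm(plan=[0,0,0,0,0,0,0,0])

```text
time: 34.25
eef_pos: [0.6934, -0.0585, 0.082]
orientation: [-3.141, -0.002, 1.912]
force: [0.3, 0.2, 0.8]
width: -0.0001
```

```bash
python3 - <<'E'
from h import *
s=ctrl.read_state();print(s['eef_pos'],s['orientation'])
f=grab('wrist')
import pickle;pickle.dump(f,open('w17.pkl','wb'))
cv2.imwrite('pics/w17.png',cv2.resize(f['color'],None,fx=1.5,fy=1.5))
E
```

```text
[ 0.69335592 -0.05853338  0.08201405] [-3.14113765e+00 -1.96182303e-03  1.91232718e+00]
```

View pics/w17.png

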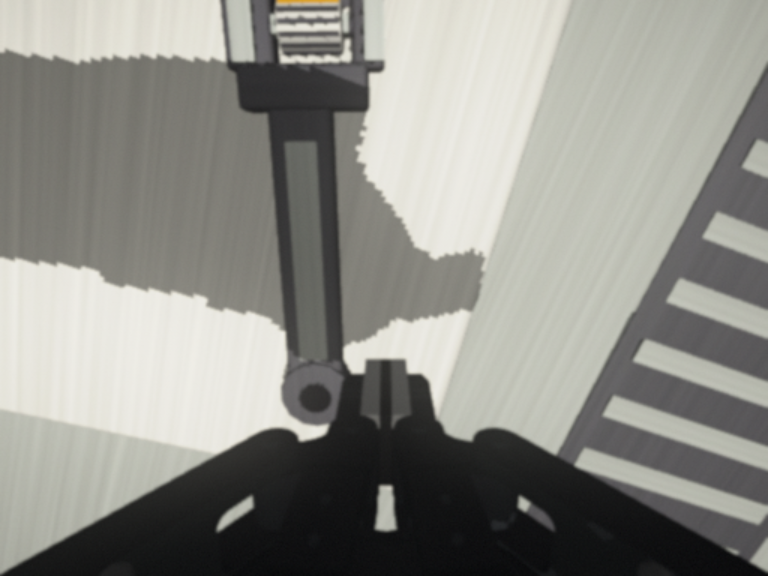

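```bash
python3 - <<'E'
from h import *
import pickle
f=pickle.load(open('w17.pkl','rb'));T=np.linalg.inv(T_tool(ctrl.read_state()))
for n,u,v in(('hole',315,397),('R lo',343,345),('L lo',288,345),('R hi',334,112),('L hi',269,112)):
    P=ray(f,u/1.5,v/1.5,.0185);print(n,P.round(4),(T@np.append(P,1))[:3].round(4))
E
```

```text
hole [ 0.6748 -0.0965  0.0185] [-0.0299 -0.0303  0.0636]
R lo [ 0.6788 -0.0685  0.0185] [-0.0048 -0.0172  0.0637]
L lo [ 0.6566 -0.0764  0.0185] [-0.0048 -0.0408  0.0637]
R hi [0.6469 0.019  0.0185] [ 0.0883 -0.0179  0.0638]
L hi [0.6243 0.011  0.0185] [ 0.0883 -0.0419  0.0638]
```

Request:
jog_arm(plan=[-0.005,0,0.02,0,0,0,0.018,0,0,0,0.009,0,0,0,0,0,0,0,0,0])

```text
time: 34.8
eef_pos: [0.6955, -0.0648, 0.0348]
orientation: [-3.141, -0.001, 1.911]
force: [0.2, -0.6, 0.2]
width: 0.0002
```

Request:
jog_arm(plan=[0,-0.004,0.001,0,0,-0.002,0,0,0,0,0,0])

```text
time: 35.1
eef_pos: [0.6899, -0.0677, 0.0349]
orientation: [3.141, 0.001, 1.91]
force: [-0.4, -0.2, 0.4]
width: 0.0002
```

Request:
jog_arm(plan=[0,-0.002,0,0,0,0,0,0])

```text
time: 35.3
eef_pos: [0.6881, -0.0682, 0.0346]
orientation: [3.142, 0.0, 1.91]
force: [-0.0, 0.3, 0.3]
width: 0.0
```

Request:
jog_arm(plan=[0,0,0.0015,0,0,-0.001,0,0,0,0,0,0])

```text
time: 35.6
eef_pos: [0.6885, -0.068, 0.0332]
orientation: [3.139, 0.0, 1.911]
force: [3.0, 0.4, -0.0]
width: 0.0001
```

Request:
jog_arm(plan=[0,-0.001,0,0,0,0,0,0])

```text
time: 35.8
eef_pos: [0.6871, -0.0685, 0.0332]
orientation: [3.14, 0.0, 1.911]
force: [3.0, 0.3, 0.7]
width: -0.0
```

Request:
jog_arm(plan=[0,-0.001,0,0,0,0,0,0])

```text
time: 36.0
eef_pos: [0.6859, -0.0691, 0.0331]
orientation: [3.14, 0.0, 1.91]
force: [4.4, 1.0, -0.1]
width: 0.0002
```

Request:
jog_arm(plan=[0,-0.001,0,0,0,0,0,0])

```text
time: 36.2
eef_pos: [0.6848, -0.0695, 0.0331]
orientation: [3.141, 0.001, 1.91]
force: [4.5, -0.5, 0.8]
width: -0.0001
```

Request:
jog_arm(plan=[-0.0004,-0.0033,0,0.02,-0.0004,-0.0033,0,0.02,-0.0004,-0.0033,0,0.02])

```text
time: 36.5
eef_pos: [0.6756, -0.0738, 0.0331]
orientation: [3.141, 0.0, 1.849]
force: [4.4, -0.0, 1.8]
width: -0.0001
```

```bash
python3 - <<'E'
from h import *
f=grab('top');cv2.imwrite('pics/t2.png',cv2.resize(f['color'][130:190,190:300],None,fx=7,fy=7,interpolation=cv2.INTER_CUBIC))
E
```

```text
(no output)
```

View pics/t2.png

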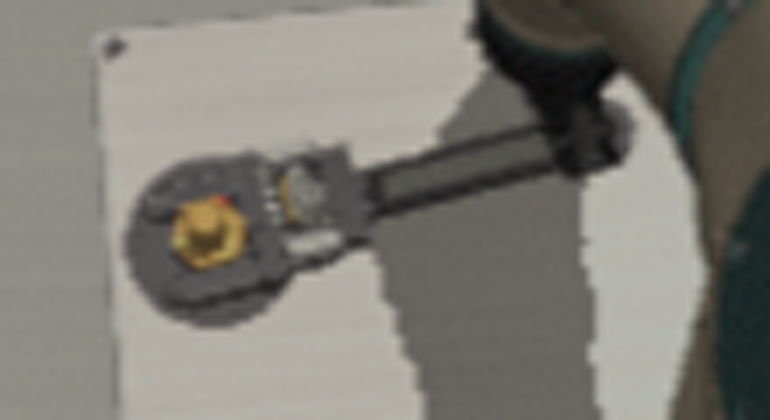

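Request:
jog_arm(plan=[-0.0004,-0.0033,0,0.02,-0.0004,-0.0033,0,0.02,-0.0004,-0.0033,0,0.02,-0.0004,-0.0033,0,0.02,-0.0004,-0.0033,0,0.02])

```text
time: 37.05
eef_pos: [0.6601, -0.0798, 0.0331]
orientation: [3.141, 0.001, 1.749]
force: [5.2, -1.5, 1.7]
width: 0.0002
```

Request:
jog_arm(plan=[-0.0004,-0.0033,0,0.02,-0.0004,-0.0033,0,0.02,-0.0004,-0.0033,0,0.02,-0.0004,-0.0033,0,0.02,-0.0004,-0.0033,0,0.02])

```text
time: 37.55
eef_pos: [0.644, -0.0843, 0.0331]
orientation: [3.141, 0.001, 1.649]
force: [4.9, -1.4, 2.2]
width: -0.0001
```

```bash
python3 - <<'E'
from h import *
s=ctrl.read_state();n=np.array([.6095,.0835]);d=s['eef_pos'][:2]-n;y=s['orientation'][2]
print(np.hypot(*d),np.degrees(np.arctan2(d[1],d[0])),np.degrees(y),'tool-frame nut',-d@[np.cos(y),np.sin(y)],-d@[np.sin(y),-np.cos(y)])
E
```

```text
0.17127298685005257 -78.39385872250892 94.48699810912682 tool-frame nut 0.1699525724611805 -0.021226378361969247
```

Request:
jog_arm(plan=[-0.0004,-0.0034,0,0.02,-0.0004,-0.0034,0,0.02,-0.0004,-0.0034,0,0.02,-0.0004,-0.0034,0,0.02,-0.0004,-0.0034,0,0.02])

```text
time: 38.05
eef_pos: [0.627, -0.0871, 0.0331]
orientation: [3.141, 0.001, 1.549]
force: [4.5, -1.7, 2.2]
width: -0.0001
```

Request:
jog_arm(plan=[-0.0004,-0.0034,0,0.02,-0.0004,-0.0034,0,0.02,-0.0004,-0.0034,0,0.02,-0.0004,-0.0034,0,0.02,-0.0004,-0.0034,0,0.02])

```text
time: 38.55
eef_pos: [0.6098, -0.0884, 0.0331]
orientation: [3.141, 0.001, 1.449]
force: [4.4, -1.7, 2.3]
width: 0.0002
```

Request:
jog_arm(plan=[-0.0004,-0.0034,0,0.02,-0.0004,-0.0034,0,0.02,-0.0004,-0.0034,0,0.02,-0.0004,-0.0034,0,0.02])

```text
time: 38.95
eef_pos: [0.596, -0.0881, 0.033]
orientation: [3.141, 0.001, 1.368]
force: [3.6, -2.3, 2.6]
width: -0.0003
```

```bash
cat > a.py <<'E'
from h import *
s=ctrl.read_state();n=np.array([.6095,.0835]);d=s['eef_pos'][:2]-n;y=s['orientation'][2]
print('turn',np.radians(-62.45)-np.arctan2(d[1],d[0]),1.911-y,'F tool y',s['force'][:2]@[np.sin(y),-np.cos(y)])
E
python3 a.py
```

```text
turn 0.559136887483354 0.5426039244905365 F tool y 4.021062733275191
```

Request:
jog_arm(plan=[-0.0002,-0.0017,0,0.01,-0.0002,-0.0017,0,0.01,-0.0002,-0.0017,0,0.01])

```text
time: 39.25
eef_pos: [0.591, -0.0877, 0.033]
orientation: [3.141, 0.001, 1.339]
force: [4.8, -3.6, 3.4]
width: -0.0003
```

Request:
jog_arm(plan=[-0.0002,-0.0017,0,0.01,-0.0002,-0.0017,0,0.01,-0.0002,-0.0017,0,0.01])

```text
time: 39.55
eef_pos: [0.5859, -0.0871, 0.033]
orientation: [3.141, 0.002, 1.309]
force: [3.8, -3.7, 1.4]
width: -0.0
```

Request:
jog_arm(plan=[-0.0001,-0.001,0,0.006,0,0,0,0])

```text
time: 39.75
eef_pos: [0.5847, -0.087, 0.033]
orientation: [3.142, 0.002, 1.303]
force: [3.5, -2.9, 3.1]
width: -0.0
```

```bash
python3 a.py
```

```text
turn 0.6253757570082257 0.6077825878307115 F tool y 4.175671307642512
```

Request:
jog_arm(plan=[-0.0001,-0.0015,0,0.009,-0.0001,-0.0015,0,0.009,0,0,0,0])

```text
time: 40.05
eef_pos: [0.5817, -0.0866, 0.033]
orientation: [3.142, 0.002, 1.285]
force: [4.2, -4.1, 3.2]
width: -0.0002
```

Request:
jog_arm(plan=[-0.0001,-0.001,0,0.006,-0.0001,-0.001,0,0.006,0,0,0,0])

```text
time: 40.35
eef_pos: [0.5797, -0.0863, 0.033]
orientation: [3.142, 0.002, 1.273]
force: [3.9, -3.2, 1.5]
width: -0.0002
```

Request:
jog_arm(plan=[-0.0001,-0.001,0,0.006,0,0,0,0])

```text
time: 40.55
eef_pos: [0.5788, -0.0861, 0.033]
orientation: [3.141, 0.002, 1.267]
force: [3.2, -3.7, 3.6]
width: -0.0001
```

Request:
jog_arm(plan=[-0.0001,-0.001,0,0.006,0,0,0,0])

```text
time: 40.75
eef_pos: [0.5778, -0.0859, 0.033]
orientation: [3.141, 0.002, 1.261]
force: [3.9, -4.1, 2.5]
width: 0.0001
```

```bash
python3 a.py
```

```text
turn 0.6658401448198445 0.6500774394513407 F tool y 4.96009875027964
```

Request:
jog_arm(plan=[0,-0.001,0,0.006,0,0,0,0])

```text
time: 40.95
eef_pos: [0.5768, -0.0858, 0.033]
orientation: [3.141, 0.002, 1.255]
force: [3.8, -5.4, 2.2]
width: 0.0
```

Request:
jog_arm(plan=[0,-0.001,0,0.006,0,0,0,0])

```text
time: 41.15
eef_pos: [0.5758, -0.0856, 0.033]
orientation: [3.141, 0.002, 1.249]
force: [4.1, -5.0, 2.2]
width: 0.0
```

Request:
jog_arm(plan=[0,-0.001,0,0.006,0,0,0,0])

```text
time: 41.35
eef_pos: [0.5748, -0.0854, 0.033]
orientation: [3.142, 0.003, 1.243]
force: [3.6, -5.7, 2.6]
width: 0.0
```

```bash
python3 a.py
```

```text
turn 0.6835698140118414 0.6683171008973781 F tool y 5.231204818401281
```

Request:
jog_arm(plan=[-0.0005,-0.001,0,0.006,0,0,0,0])

```text
time: 41.55
eef_pos: [0.5738, -0.0852, 0.033]
orientation: [3.141, 0.002, 1.237]
force: [3.2, -4.4, 2.8]
width: -0.0002
```

Request:
jog_arm(plan=[-0.0003,-0.001,0,0.006,0,0,0,0])

```text
time: 41.75
eef_pos: [0.5728, -0.0851, 0.033]
orientation: [3.141, 0.002, 1.231]
force: [3.0, -4.2, 2.1]
width: 0.0001
```

```bash
python3 a.py;python3 - <<'E'
from h import *
f=grab('top');cv2.imwrite('pics/t3.png',cv2.resize(f['color'][130:210,190:300],None,fx=7,fy=7,interpolation=cv2.INTER_CUBIC))
f=grab('scene');x,y=map(int,proj(f,[.61,.083,.03]));cv2.imwrite('pics/s4.png',cv2.resize(f['color'][y-25:y+25,x-35:x+35],None,fx=11,fy=11,interpolation=cv2.INTER_CUBIC))
E
```

```text
turn 0.6953594412892192 0.6801248052158544 F tool y 4.232508475879221
```

View pics/t3.png

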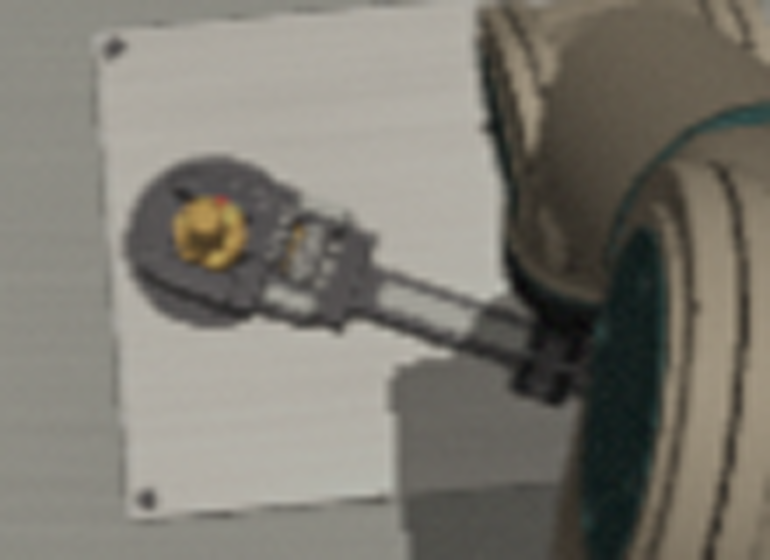

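View pics/s4.png

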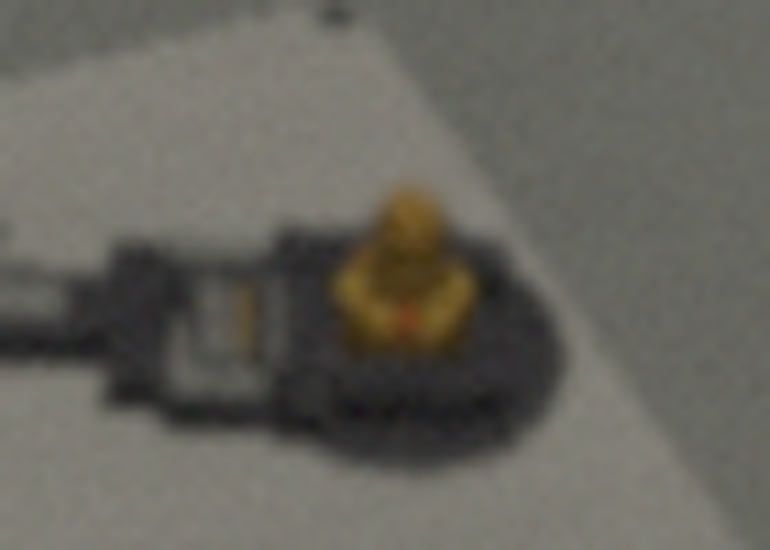

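Request:
jog_arm(plan=[-0.0003,-0.001,0,0.006,0,0,0,0])

```text
time: 42.05
eef_pos: [0.5718, -0.0849, 0.033]
orientation: [3.141, 0.002, 1.225]
force: [3.4, -4.0, 2.1]
width: -0.0001
```

Request:
jog_arm(plan=[-0.0003,-0.001,0,0.006,0,0,0,0])

```text
time: 42.25
eef_pos: [0.5707, -0.0847, 0.033]
orientation: [3.141, 0.002, 1.219]
force: [3.6, -3.6, 2.8]
width: 0.0001
```

```bash
python3 a.py
```

```text
turn 0.7073447824192101 0.6919746435978682 F tool y 4.663449170660256
```

Request:
jog_arm(plan=[-0.0003,-0.001,0,0.006,0,0,0,0])

```text
time: 42.45
eef_pos: [0.5699, -0.0845, 0.033]
orientation: [3.141, 0.001, 1.213]
force: [4.4, -2.7, 3.0]
width: 0.0
```

Request:
jog_arm(plan=[-0.0003,-0.001,0,0.006,0,0,0,0])

```text
time: 42.65
eef_pos: [0.5691, -0.0844, 0.033]
orientation: [3.141, 0.001, 1.207]
force: [4.3, -2.9, 2.9]
width: -0.0004
```

Request:
jog_arm(plan=[-0.0003,-0.001,0,0.006,0,0,0,0])

```text
time: 42.85
eef_pos: [0.5683, -0.0843, 0.0331]
orientation: [3.14, 0.001, 1.201]
force: [4.4, -4.0, 2.3]
width: -0.0001
```

```bash
python3 a.py
```

```text
turn 0.7218760950193839 0.7098313094114124 F tool y 5.5637730801527665
```

Request:
jog_arm(plan=[0,0.005,0,0,0,0.015,0,0,0,0,-0.03,0,0,0,-0.03,0,0.04,0,-0.02,0])

```text
time: 43.35
eef_pos: [0.597, -0.06, 0.1129]
orientation: [-3.136, 0.008, 1.193]
force: [1.1, -0.9, 0.2]
width: 0.0001
```

Request:
jog_arm(plan=[0.04,-0.015,0,0,0.03,0,0,0,0,0,0,0,0,0,0,0])

```text
time: 43.75
eef_pos: [0.61, 0.0185, 0.1118]
orientation: [-3.137, 0.002, 1.204]
force: [0.2, -0.4, 0.5]
width: -0.0003
```

```bash
python3 - <<'E'
from h import *
s=ctrl.read_state();print(s['eef_pos'],s['orientation'])
f=grab('wrist')
cv2.imwrite('pics/w18.png',cv2.resize(f['color'],None,fx=1.5,fy=1.5,interpolation=cv2.INTER_CUBIC))
E
```

```text
[0.61003788 0.0185196  0.11179647] [-3.13727381e+00  2.03710169e-03  1.20443617e+00]
```

View pics/w18.png

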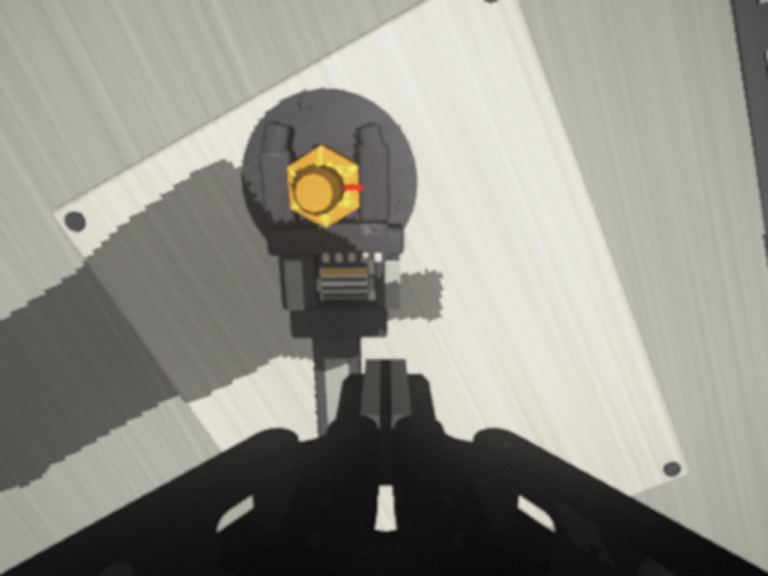

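```bash
python3 - <<'E'
from h import *
f=grab('wrist');c=f['color'][85:170,165:285]
cv2.imwrite('pics/z18.png',cv2.resize(c,None,fx=6.5,fy=6.5,interpolation=cv2.INTER_CUBIC))
E
```

```text
(no output)
```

View pics/z18.png

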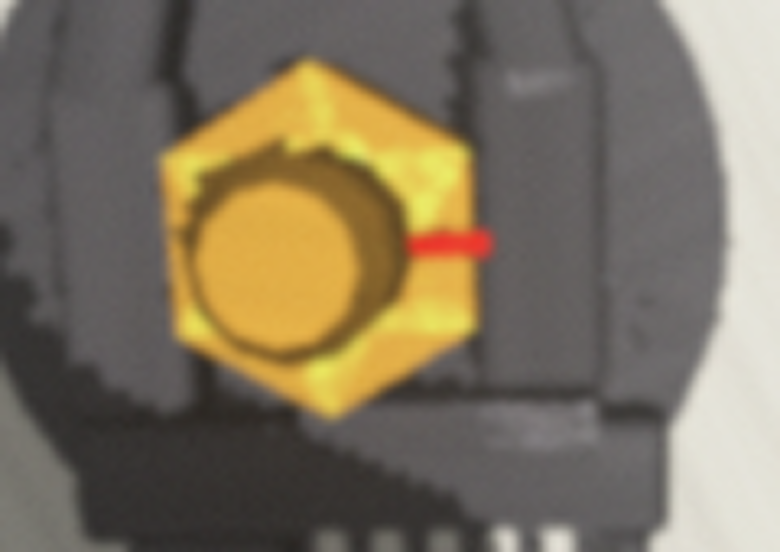

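```bash
python3 -c "
from h import *
print(ctrl.read_state()['force']);print(ctrl.job_done())"
```

```text
[-0.82112542 -0.7415062   0.45699015]
the job is handed in; nothing more can be done
None
```

I closed the jaw onto the nut with light worm strokes, swung the wrench clockwise to where the stop should be, backed off and handed the job in. The interface gave no verdict.

- **Closing the jaw:** I felt the worm's top at about z = 0.024 m and made ten strokes at roughly 8–15 N, with the wrench staying on the nut. That is slightly above the 14 N the task suggests, but well under the 28 N limit. The finger slipped a lot. An orange mark on the worm moved less on each of the last strokes (about 0.45, 0.25, 0.17, then 0.1 rad), and the drag force rose. I took that as snug.
- **Swinging the wrench:** I pushed sideways on the handle with about 3–6 N. By the tool's own travel the turn was about 0.71–0.72 rad when I stopped. In the last steps the handle moved less per step and the side force reached about 5.6 N, below the 7 N at which the jaw starts to spread.
- **Last checks:** In the last wrist picture no white shows beside the red pointer, so the stripe lies under it. Both jaws sit against the nut, the wrench lies flat, and the arm is clear with about zero force. I did not check the lab ware in a picture at the end, but no move went near it.

**Less certain:**
- **Jaw gap:** The pictures could not settle it to better than about 0.5 mm. The worm mark and the jaw edge also disagreed on how far the jaw moved in the later strokes (about 1.3 mm against 0.5 mm).
- **Stop:** I judged it from the slowing and the rising force. I never felt a hard block.

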